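# Jack up a gearbox casing with a ratchet rail, chock it and let it down level

### The arm

A 6-joint arm with a two-finger parallel gripper is mounted at the origin on a cart in front of the work surface, level with it; the furniture and walls round the work are solid. World frame = base frame: x ahead of the robot, y to its left, z up, the work surface at z = 0. Lengths are in m, angles in rad, forces in N, time in s.
With the tool pointing down it reaches from about 0.35 to 0.775 m from the base axis. Payload 7.3 kg.
Tool frame: the origin (TCP) lies at the very end of the fingers, on their centre line; the grasp point (between the pads) lies 19 mm behind it (robot.tcp_to_grasp is the distance from the TCP to the grasp point, in m); x points along the fingers, y is the direction in which the jaws open and shut, and the axes are right-handed (so a half turn about x gives the same grasp; the last joint's range is limited). The gripper opens to 92 mm and grips with 3 to 60 N. Pads are 19 mm wide; open, the fingers measure 130 mm over their backs; the gripper's body (75 mm by 190 mm) begins 47 mm behind the grasp point.
Start: joints at [-1.468, 0.342, 1.524, -0, 1.275, -0.146], TCP at [0.129, -0.509, 0.227] pointing down, gripper open.
Joint ranges: [-2.53, 2.53], [-0.77, 2.02], [0.04, 2.7], [-1, 4.14], [0.28, 2.66], [-3.11, 3.11]. Speed limits (rad/s): [2.57, 2.57, 3.14, 3.14, 3.14, 3.14].

### API

Orientations are given as [roll, pitch, yaw] about the fixed x, y, z axes, in that order (R = Rz(yaw) Ry(pitch) Rx(roll)).
In Python, from cell import robot gives the robot as it stands.
- The arm moves only by the tool move_arm, never from a script. Its argument "increments" is a list of rows, each a list of 4 numbers: the shift along the tool's x, y, z normalised to -1 to 1, where 1 is 40 cm, then the turn about the tool's x normalised to -1 to 1, where 1 is 60 degrees. In form: [[dx, dy, dz, twist], ...]. A call has 1 to 5 rows; each row is the pose to reach, as a shift and turn from the pose commanded when the call began, along the tool's axes at that moment; what a row does not reach only later rows make up. A row lasts 1/8 s, in which the tool goes at most 62.5 mm and 10.7 degrees, less where a joint would pass 70% of its speed; a pose out of reach is approached as far as the arm can. A call with a number of a shift or a turn outside -1 to 1 is refused whole. A call with a gripper value outside its range is refused whole. "gripper" is the closure, from 0 (fully open) to 1 (shut), set as the call begins (left out, the last holds). The fingers move at their own pace and stop on an object; "squeeze" is the grip in N (left out, the last holds). Time passes only in rows, so rows that repeat a pose let the fingers close. It gives the time, the measured TCP pose, the force and the opening at its end, in the units of the state.
- robot.observe(): the state, without advancing time (a new reading comes with each control period).
- robot.read_camera(name): name is "side" or "top" or "wrist"; returns the picture (400x640x3 uint8, red, green, blue); there is no depth.
- robot.camera_params(name): a dict with "fx", "fy", "cx", "cy" (pixels), "R" (3x3) and "t" (3): a world point X has camera coordinates R X + t; the wrist camera has in their place "tool_from_camera" (4x4, takes a point from camera to tool coordinates, whose origin is the TCP and whose axes are the tool frame's). Camera axes: x right, y down, z forward; pixel columns grow to the right and rows downward; lengths in m; the calibration is good to about 2 mm. The wrist camera is an equidistant fisheye: a pixel r from the principal point sees the ray r / f radians off the axis. A picture is of the moment at which its call begins: read the wrist's pose just before it. camera_params takes no time and is no camera call.
- robot.hand_in(): hands the job in, once; it reports no verdict.
The state is a dict: "time": time; "qpos": joint angles; "qvel": joint speeds; "joint_efforts": joint torques, N m; "tool_pos": TCP position; "tool_rot": TCP orientation; "contact_force": force on the tool from outside, world axes, zero at the start; "torque": the same for the moment, N m; "opening": finger opening in m.
Only numpy, scipy, OpenCV 4.12 (cv2) and the standard library are available. Lean on these libraries where they do the work, as an engineer would, in place of code of your own. Each camera call takes 0.05 s, during which the arm holds its last target.

### The job

The empty gearbox casing lies tail-down on its timber stand. Jack the tail up with the ratchet rail, pulling the black T-handle up tooth by tooth until the pawl holds the casing high enough, let go of the handle, and push the loose timber chock crosswise under the whole width of the casing's rear pad. Then lift the red pawl lever and keep it up until the rail has sunk fully home, so that the casing rests level on the chock; leave the grease tin and the loose bearing where they are.

Things in the scene. Friction and masses are not known exactly. Their poses are not given: they have to be found in the camera images.
- stand: Fixed stand: dark timber bed of two planks, 30 mm thick, on the table, 335 mm long in y, from 76 mm before to 47 mm behind its origin in x, with a blue column at its -y end. Origin on the table, 140 mm in +y from the rail's axis; z up, x across, away from the robot, +y towards the casing's big flange.
- pull_handle (a point): Middle of the black T-handle on top of the toothed rail: a level round bar 90 mm long (along x), 20 mm thick, 264 mm above the table when the rail is home; it rises with the rail. Under it is only the 22 x 16 mm rail, then the column, whose top is 180 mm above the table. Axes as the stand's.
- rail (a joint): Height of the toothed rail (m): 0 fully home, 0.080 at most. Its V-shaped toe lifts the round stub at the casing's tail. A sprung pawl holds it at every 12 mm (0.012 ... 0.072). Pulling up takes 10 to 20 N. At 0.048 the casing is just level; at 0.060 or 0.072 the chock passes under the pad with 7 mm or more to spare. Pawl lifted, it sinks by itself within 2 s.
- pawl (a joint): Angle of the pawl and its lever (rad): 0 with the pawl sprung against the rail, up to 0.50 with the lever lifted. It frees the rail above about 0.15 and springs back to 0 when let go. Lifting takes 1 to 5 N at the red grip.
- pawl_grip (a point): Middle of the red round grip of the cranked pawl lever: 19 mm thick, 56 mm long, level along the stand's y, 225 mm above the table at the start. The lever's level hinge (along the stand's x) lies 90 mm in +y and 55 mm lower when the pawl is at 0; lifted by 0.35 rad the grip is about 28 mm higher and 24 mm nearer the column.
- rear_pad (a point): Middle of the flat underside of the rear pad (60 mm in x, 40 in y) of the grey empty gearbox casing: 0.8 kg, loose, 208 mm long, its 120 mm flange 120 mm off in +y. z is up when the casing is level: pad then 60 mm above the table, 30 above the bed; at the start 34 mm and 12 degrees tail-down. Chamber over the pad 66 mm wide, 115 mm high over the bed; bell nearer the flange 106 wide.
- chock_centre (a point): Centre of the loose light-timber chock, 170 x 45 x 30 mm (along x, y, z of this point), about 0.16 kg; it starts flat on the table in front of the stand, its length roughly along the table's front edge. Either end may go under first; with its inner end 40 mm past the middle of the pad, 125 mm of it stand out on the robot's side; its middle must lie over the bed or it tips.
- grease_tin: Flat black tin, 82 mm across, 42 mm high, origin at its foot; stays where it is.
- loose_bearing: Ball bearing, 62 mm across, 17 mm high, lying near the lever end of the stand; stays where it is.

How it is judged:
By the outcome, as a careful person would: the job done as asked, in the order asked, and still so for the second after the job is handed in, with the robot touching nothing.
It also fails if it takes over 72 s, if anything falls off the work surface, if the arm or the gripper's body presses on something with over 40 N, if the wrist force passes 120 N, or if a joint passes its speed limit or range.

## Working session

There is one attempt and no reset: what is moved stays moved. The work goes in short steps, Python scripts to look and compute and a tool call to move; the robot and the scene stay as the last step left them, time stands still between calls to the robot, and variables do not carry over. Pictures are saved under pics/ and viewed, and the job is handed in when it is done.

Besides the shell and the picture viewer there is one more tool, called after ">>>" as name(argument=value, ...), one argument or row to a line, values as JSON. move_arm: Moves the arm, as the interface text tells. Its arguments: {"type":"object","properties":{"increments":{"type":"array","items":{"type":"array","items":{"type":"number"}}},"gripper":{"type":"number"},"squeeze":{"type":"number"}},"required":["increments"]}

```bash
ls; mkdir -p pics
python3 - <<'E'
from cell import robot
import cv2,json
s=robot.observe();print(s)
for n in ["side","top","wrist"]:
    cv2.imwrite(f"pics/a_{n}.png",robot.read_camera(n)[:,:,::-1])
    print(n,robot.camera_params(n))
E
```

```text
pics
{'time': 0.0, 'qpos': array([-1.46798836e+00,  3.42732877e-01,  1.52501794e+00, -3.07650068e-06,
        1.27537090e+00, -1.46000851e-01]), 'qvel': array([-1.78369813e-03, -5.58951485e-04,  1.76085918e-05, -6.01550464e-04,
       -3.68713257e-04,  7.66496078e-04]), 'joint_efforts': array([-1.81397656e-03, -4.31246388e+01, -2.44222319e+01,  7.14331074e-02,
        5.60276338e-02, -1.41945525e-04]), 'tool_pos': array([ 0.12925985, -0.50842671,  0.22603936]), 'tool_rot': array([-1.71487323,  1.56926726,  1.67552914]), 'contact_force': array([ 0.06640725, -0.5017088 ,  0.07022218]), 'torque': array([ 0.02413688, -0.00682068,  0.02546406]), 'opening': 0.09219749056425137}
side {'fx': 428.794055357223, 'fy': 428.794055357223, 'cx': 329.4421739375033, 'cy': 203.07805786122398, 'R': array([[-0.20143527, -0.97940544, -0.01374096],
       [-0.83182362,  0.17845565, -0.52556925],
       [ 0.51719754, -0.09443813, -0.85063985]]), 't': array([0.50148575, 0.45148883, 0.84685022])}
top {'fx': 518.50592586016, 'fy': 518.50592586016, 'cx': 315.8325243350022, 'cy': 199.4684049276984, 'R': array([[-5.34196668e-04, -9.99998920e-01, -1.36933037e-03],
       [-9.82130539e-01,  7.82358780e-04, -1.88199340e-01],
       [ 1.88200208e-01,  1.24432572e-03, -9.82129896e-01]]), 't': array([0.39949914, 0.51767274, 1.28010831])}
wrist {'fx': 309.70691628693146, 'fy': 309.70691628693146, 'cx': 315.7706548639006, 'cy': 198.34806143923518, 'tool_from_camera': array([[ 7.65967359e-04, -2.76536634e-01,  9.61003071e-01,
        -1.57977652e-01],
       [ 9.99999562e-01,  7.28167902e-04, -5.87513130e-04,
         1.38498346e-04],
       [-5.37302686e-04,  9.61003101e-01,  2.76537071e-01,
        -7.48022639e-02],
       [ 0.00000000e+00,  0.00000000e+00,  0.00000000e+00,
         1.00000000e+00]])}
```

View pics/a_side.png

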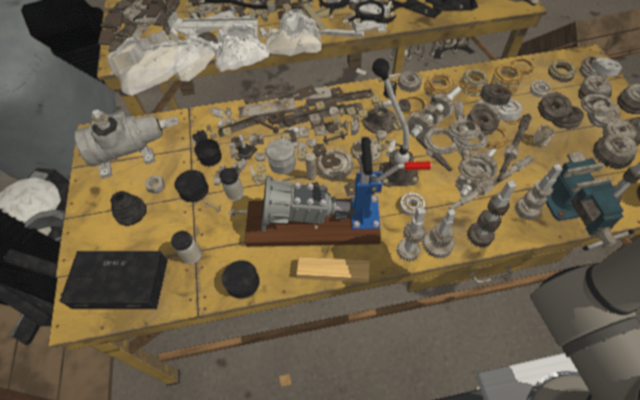

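View pics/a_top.png

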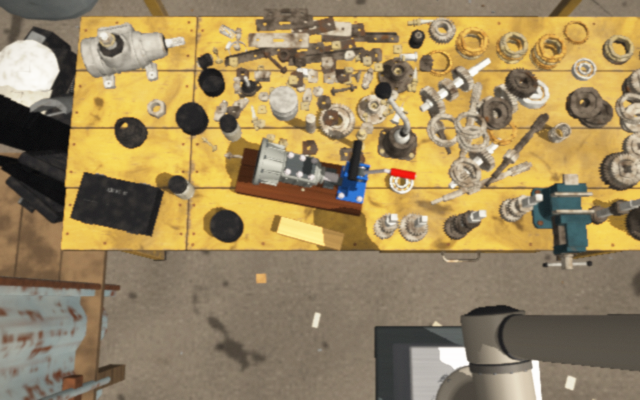

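View pics/a_wrist.png

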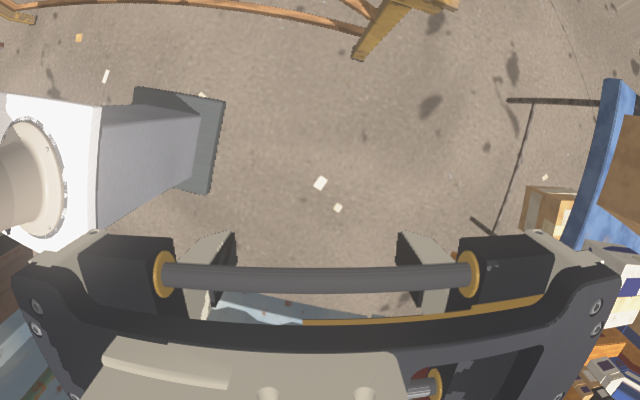

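```bash
cat > h.py <<'E'
import numpy as np,cv2
from cell import robot
from scipy.spatial.transform import Rotation as Ro
def P(n): return robot.camera_params(n)
def bp(n,u,v,z):
    p=P(n);d=p["R"].T@np.array([(u-p["cx"])/p["fx"],(v-p["cy"])/p["fy"],1]);c=-p["R"].T@p["t"]
    return c+d*(z-c[2])/d[2]
def pr(n,X):
    p=P(n);q=p["R"]@np.array(X)+p["t"];return np.array([p["fx"]*q[0]/q[2]+p["cx"],p["fy"]*q[1]/q[2]+p["cy"]])
def tri(uvs):
    A=[];b=[]
    for n,u,v in uvs:
        p=P(n);c=-p["R"].T@p["t"];d=p["R"].T@np.array([(u-p["cx"])/p["fx"],(v-p["cy"])/p["fy"],1]);d/=np.linalg.norm(d)
        M=np.eye(3)-np.outer(d,d);A.append(M);b.append(M@c)
    return np.linalg.solve(sum(A),sum(b))
def toolR(s): return Ro.from_euler("xyz",s["tool_rot"]).as_matrix()
def wr(s,X):
    T=P("wrist");Tc=T["tool_from_camera"];x=toolR(s).T@(np.array(X)-s["tool_pos"])
    c=Tc[:3,:3].T@(x-Tc[:3,3]);th=np.arctan2(np.hypot(c[0],c[1]),c[2]);r=th*T["fx"];ph=np.arctan2(c[1],c[0])
    return np.array([T["cx"]+r*np.cos(ph),T["cy"]+r*np.sin(ph)])
def wbp(s,u,v,z):
    T=P("wrist");Tc=T["tool_from_camera"];a=np.array([u-T["cx"],v-T["cy"]]);r=np.hypot(*a);th=r/T["fx"]
    d=np.array([*(a/r*np.sin(th)),np.cos(th)]);R=toolR(s);d=R@Tc[:3,:3]@d;c=s["tool_pos"]+R@Tc[:3,3]
    return c+d*(z-c[2])/d[2]
def crop(img,x0,y0,x1,y1,k,name):
    cv2.imwrite(name,cv2.resize(img[y0:y1,x0:x1],None,fx=k,fy=k,interpolation=cv2.INTER_CUBIC))
E
python3 - <<'E'
from h import *
a=cv2.imread("pics/a_top.png");crop(a,200,120,440,260,3.3,"pics/c1.png")
a=cv2.imread("pics/a_side.png");crop(a,220,130,460,300,3.3,"pics/c2.png")
s=robot.observe();print(toolR(s))
E
```

```text
[[-1.11095470e-04  2.46229752e-01 -9.69211482e-01]
 [ 1.15710270e-03 -9.69210808e-01 -2.46229713e-01]
 [-9.99999324e-01 -1.14883223e-03 -1.77238180e-04]]
```

View pics/c1.png

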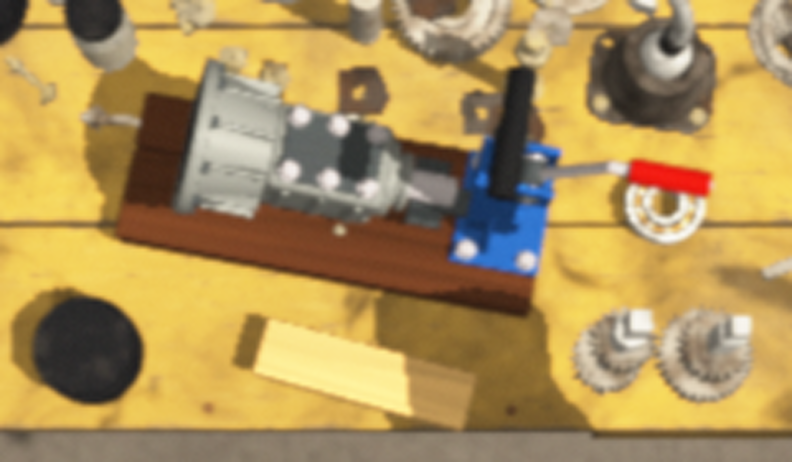

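View pics/c2.png

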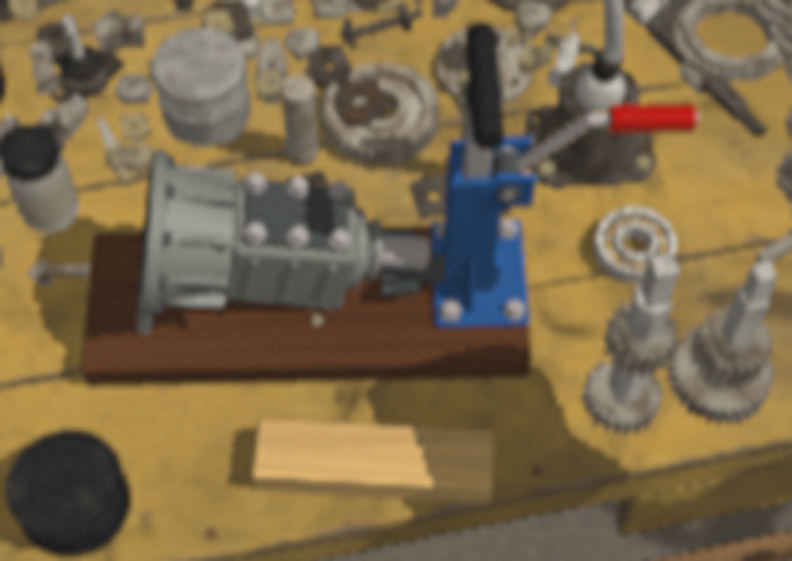

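Run:
```python
from h import *
np.set_printoptions(precision=4,suppress=True)
t=lambda x,y:("top",200+x/3.3-.35,120+y/3.3-.35)
s=lambda x,y:("side",220+x/3.3-.35,130+y/3.3-.35)
for n in("top","side"):p=P(n);print(n,-p["R"].T@p["t"])
print("handle far/near",tri([t(520,75),s(482,36)]),tri([t(506,187),s(487,135)]), bp(*t(520,75),.264),bp(*t(506,187),.264),bp(*s(482,36),.264),bp(*s(487,135),.264))
print("grip",tri([t(632,172),s(612,118)]),tri([t(708,183),s(692,117)]),bp(*t(632,172),.225),bp(*t(708,183),.225))
print("bed z0.03 BL,TL",bp(*t(122,235),0.0),bp(*t(148,95),.03),"front right",bp(*t(530,312),0), "side FL,FR top edge",bp(*s(85,345),.03),bp(*s(527,345),.03),bp(*s(85,378),0),bp(*s(527,376),0))
print("chock top corners", [bp(*t(*q),.03) for q in((268,318),(252,372),(475,378),(462,428))])
print("chock side top", [bp(*s(*q),.03) for q in((260,421),(252,478),(493,431),(492,490))])
print("tin top",bp(*t(88,345),.042),bp(*s(68,488),.042))
print("table edge",bp(*t(200,430),0),bp(*t(580,430),0))
print("brg",bp(*t(664,205),.017))
```

```text
top [0.2677 0.3975 1.3552]
side [0.0386 0.4906 0.9645]
handle far/near [0.6053 0.3065 0.2582] [0.5307 0.3191 0.2535] [0.604  0.3082 0.264 ] [0.5277 0.3186 0.264 ] [0.6002 0.3068 0.264 ] [0.5239 0.323  0.264 ]
grip [0.548  0.2302 0.2233] [0.5414 0.1775 0.2182] [0.5474 0.23   0.225 ] [0.5397 0.1787 0.225 ]
bed z0.03 BL,TL [0.551  0.6107 0.    ] [0.6597 0.5883 0.03  ] front right [0.4876 0.2817 0.    ] side FL,FR top edge [0.562  0.6071 0.03  ] [0.4935 0.2854 0.03  ] [0.5506 0.6136 0.    ] [ 0.4826  0.2857 -0.    ]
chock top corners [array([0.4782, 0.4897, 0.03  ]), array([0.4356, 0.5016, 0.03  ]), array([0.4308, 0.3279, 0.03  ]), array([0.3919, 0.3384, 0.03  ])]
chock side top [array([0.4739, 0.4895, 0.03  ]), array([0.4319, 0.5022, 0.03  ]), array([0.4315, 0.3273, 0.03  ]), array([0.3882, 0.3391, 0.03  ])]
tin top [0.4552 0.628  0.042 ] [0.446  0.6284 0.042 ]
table edge [0.3932 0.5445 0.    ] [0.393  0.2437 0.    ]
brg [0.5716 0.1743 0.017 ]
```

Run:
```python
from h import *
np.set_printoptions(precision=4,suppress=True)
t=lambda x,y:("top",200+x/3.3-.35,120+y/3.3-.35)
s=lambda x,y:("side",220+x/3.3-.35,130+y/3.3-.35)
O=np.array([.593,.451,0]);a=np.radians(-11.2);R=np.array([[np.cos(a),-np.sin(a),0],[np.sin(a),np.cos(a),0],[0,0,1]])
S=lambda X:R.T@(X-O)
f=lambda n,X:print(n,X,S(X))
f("knob",tri([("top",383,90),("side",381,68)]))
f("vise",tri([("top",568,187),("side",580,170)]))
f("baseplate near L",bp(*t(450,258),.035));f("near R",bp(*t(538,272),.035))
f("col top nearleft",tri([t(480,185),s(450,155)]));f("coltop",bp(*t(485,190),.18));f("col side topfront",bp(*s(450,150),.18));f("col front R",bp(*s(497,210),.18))
f("pedestal",bp(*s(440,320),.035));f("ped",bp(*s(527,325),.035))
f("flange top",bp(*t(208,62),.15)),f("flange near",bp(*t(178,208),.09)),f("flange near side",bp(*s(145,330),.035))
f("cham end near",bp(*t(360,203),.12));f("cham L near",bp(*t(270,205),.12));f("cham side bottom R",bp(*s(335,305),.04));f("cham bL",bp(*s(240,300),.04))
f("white dot",bp(*s(318,320),.03));f("white dot",bp(*t(340,229),.03))
for y in (-.18,.155): print(pr("top",R@[ -.076,y,.03]+O),pr("side",R@[-.076,y,.03]+O))
```

```text
knob [0.6739 0.2651 0.3869] [ 0.1154 -0.1666  0.3869]
vise [ 0.539  -0.2356  0.0863] [ 0.0804 -0.6841  0.0863]
baseplate near L [0.525  0.3468 0.035 ] [-0.0465 -0.1154  0.035 ]
near R [0.5137 0.2779 0.035 ] [-0.0441 -0.1852  0.035 ]
col top nearleft [0.5397 0.3369 0.2245] [-0.0301 -0.1223  0.2245]
coltop [0.5456 0.3273 0.18  ] [-0.0225 -0.1305  0.18  ]
col side topfront [0.5752 0.3305 0.18  ] [ 0.006  -0.1217  0.18  ]
col front R [0.5215 0.3115 0.18  ] [-0.043  -0.1508  0.18  ]
pedestal [0.5248 0.3444 0.035 ] [-0.0462 -0.1178  0.035 ]
ped [0.5072 0.2821 0.035 ] [-0.0513 -0.1823  0.035 ]
flange top [0.6493 0.5277 0.15  ] [0.0403 0.0861 0.15  ]
flange near [0.553  0.5547 0.09  ] [-0.0594  0.094   0.09  ]
flange near side [0.5625 0.5613 0.035 ] [-0.0514  0.1023  0.035 ]
cham end near [0.5499 0.4164 0.12  ] [-0.0355 -0.0423  0.12  ]
cham L near [0.5485 0.483  0.12  ] [-0.0499  0.0227  0.12  ]
cham side bottom R [0.551 0.419 0.04 ] [-0.035  -0.0395  0.04  ]
cham bL [0.5701 0.4879 0.04  ] [-0.0296  0.0318  0.04  ]
white dot [0.5466 0.4332 0.03  ] [-0.0421 -0.0265  0.03  ]
white dot [0.5494 0.4335 0.03  ] [-0.0394 -0.0256  0.03  ]
[358.3371 213.9215] [378.9093 238.0505]
[232.1443 189.4243] [241.5648 239.8141]
```

```bash
cat >> h.py <<'E'
O=np.array([.593,.451,0]);_a=np.radians(-11.2);RS=Ro.from_euler("z",_a).as_matrix()
W=lambda x,y,z:RS@[x,y,z]+O
S=lambda X:RS.T@(np.array(X)-O)
def phi(s=None):
    R=toolR(s or robot.observe());return np.degrees(np.arctan2(R[1,1],R[0,1]))
def inc(X,ph=None):
    s=robot.observe();R=toolR(s);d=R.T@(np.array(X)-s["tool_pos"])/.4
    tw=0 if ph is None else ((phi(s)-ph+180)%360-180)/60
    print("inc",np.round(d,3),round(tw,3),"rows>=",round(np.linalg.norm(d)*.4/.0625,1),round(abs(tw)*60/10.7,1))
def st():
    s=robot.observe();print("t%.2f pos"%s["time"],np.round(s["tool_pos"],4),"S",np.round(S(s["tool_pos"]),4),"phi %.1f"%phi(s),"F",np.round(s["contact_force"],1),"op %.4f"%s["opening"],"q",np.round(s["qpos"],2))
E
python3 -c "
from h import *
st()
inc([.42,-.25,.36],-75.8);inc([.54,.1,.36],-101.2);inc([.566,.3135,.30],-101.2)"
```

```text
t0.15 pos [ 0.1293 -0.5085  0.2262] S [-0.2685 -1.0313  0.2262] phi -75.7 F [-0.2 -0.2 -0.4] op 0.0918 q [-1.47  0.34  1.52  0.    1.28 -0.15]
inc [-0.334 -0.448 -0.864] 0.001 rows>= 6.6 0.0
inc [-0.333 -1.222 -1.37 ] 0.424 rows>= 11.9 2.4
inc [-0.182 -1.723 -1.564] 0.424 rows>= 14.9 2.4
```

>>> move_arm(
  increments=[
    [-0.15,-0.05,-0.1,0],
    [-0.3,-0.15,-0.3,0],
    [-0.334,-0.25,-0.5,0],
    [-0.334,-0.35,-0.7,0],
    [-0.334,-0.448,-0.864,0],
  ],
  gripper=0,
)

```text
time: 0.78
tool_pos: [0.3344, -0.3288, 0.35]
tool_rot: [1.979, 1.57, -0.914]
contact_force: [1.0, -0.7, -0.5]
opening: 0.0917
```

```bash
python3 -c "
from h import *
st()
inc([.54,.1,.36],-101.2);inc([.566,.3135,.32],-101.2)"
```

```text
t0.78 pos [ 0.3344 -0.3288  0.35  ] S [-0.1022 -0.8152  0.35  ] phi -75.8 F [ 1.  -0.7 -0.5] op 0.0917 q [-0.94  0.17  1.42  0.    1.55  0.38]
inc [-0.026 -0.913 -0.762] 0.424 rows>= 7.6 2.4
inc [ 0.074 -1.414 -0.956] 0.424 rows>= 10.9 2.4
```

>>> move_arm(
  increments=[
    [-0.02,-0.15,-0.13,0.1],
    [-0.02,-0.3,-0.26,0.2],
    [-0.02,-0.46,-0.39,0.3],
    [-0.02,-0.61,-0.51,0.424],
    [-0.02,-0.76,-0.63,0.424],
  ],
)

```text
time: 1.4
tool_pos: [0.4685, -0.0467, 0.3573]
tool_rot: [1.885, 1.571, -1.453]
contact_force: [1.3, -0.1, -0.4]
opening: 0.0918
```

```bash
python3 -c "
from h import *
st()
inc([.566,.3135,.32],-101.2)"
```

```text
t1.40 pos [ 0.4685 -0.0467  0.3573] S [-0.0255 -0.5124  0.3573] phi -101.3 F [ 1.3 -0.1 -0.4] op 0.0918 q [-0.26  0.17  1.4  -0.    1.57  1.51]
inc [ 0.093 -0.931 -0.063] -0.001 rows>= 6.0 0.0
```

>>> move_arm(
  increments=[
    [0,-0.15,-0.01,0],
    [0,-0.3,-0.02,0],
    [0,-0.46,-0.03,0],
    [0,-0.61,-0.04,0],
    [0,-0.75,-0.05,0],
  ],
)

```text
time: 2.02
tool_pos: [0.5459, 0.2439, 0.3569]
tool_rot: [0.857, 1.57, -2.48]
contact_force: [1.3, -1.5, 0.3]
opening: 0.0917
```

>>> move_arm(
  increments=[
    [0,-0.1,-0.01,0],
    [0.05,-0.15,-0.015,0],
    [0.08,-0.18,-0.015,0],
    [0.08,-0.18,-0.015,0],
  ],
)

```text
time: 2.52
tool_pos: [0.5652, 0.3105, 0.3232]
tool_rot: [0.659, 1.567, -2.678]
contact_force: [0.4, -0.6, 0.8]
opening: 0.0918
```

```bash
python3 -c "
from h import *
st()
inc([.566,.3135,.245],-101.2)
s=robot.observe()
cv2.imwrite('pics/b_w.png',robot.read_camera('wrist')[:,:,::-1])
for X in ([.6042,.307,.264],[.5277,.321,.264],[.566,.3135,.264]): print(wr(s,X))
a=robot.read_camera('top')[:,:,::-1];crop(a,200,100,440,260,3.3,'pics/b_t.png')
"
```

```text
t2.52 pos [0.5652 0.3105 0.3232] S [-0.     -0.1432  0.3232] phi -101.2 F [ 0.4 -0.6  0.8] op 0.0918 q [ 0.38  0.54  0.95 -0.    1.65  2.15]
inc [ 0.195 -0.008 -0.001] 0.0 rows>= 1.3 0.0
[309.91418583 161.92806592]
[311.86382614 260.47141378]
[311.54639036 213.70101735]
```

View pics/b_w.png

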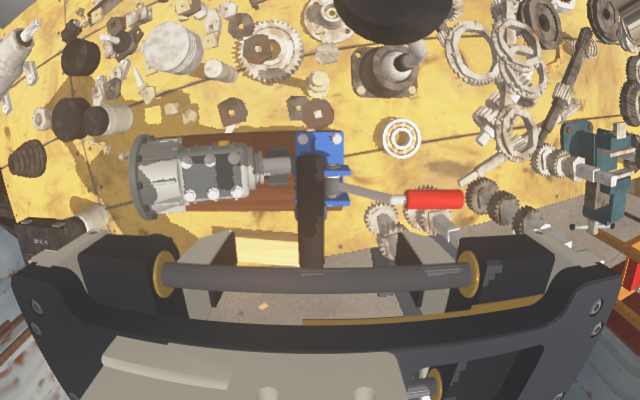

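View pics/b_t.png

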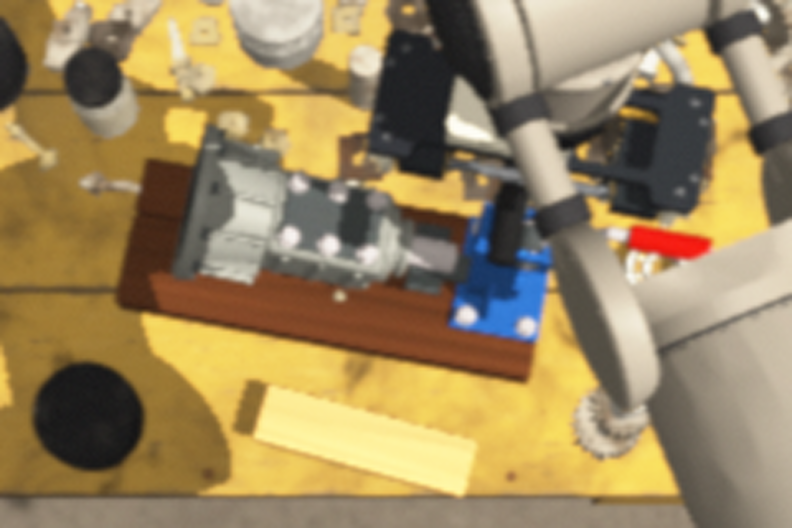

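>>> move_arm(
  increments=[
    [0.1,-0.008,0,0],
    [0.195,-0.008,0,0],
    [0.195,-0.008,0,0],
  ],
)

```text
time: 3.0
tool_pos: [0.5653, 0.3127, 0.2455]
tool_rot: [0.643, 1.566, -2.695]
contact_force: [-0.1, -0.8, 0.5]
opening: 0.0914
```

>>> move_arm(
  increments=[
    [0,0,0,0],
    [0,0,0,0],
    [0,0,0,0],
    [0,0,0,0],
  ],
  gripper=1,
  squeeze=50,
)

```text
time: 3.5
tool_pos: [0.5665, 0.3144, 0.2479]
tool_rot: [-2.672, 1.57, 0.275]
contact_force: [-0.7, -0.5, -0.5]
opening: 0.0567
```

```bash
python3 -c "
from h import *
st()"
```

```text
t3.50 pos [0.5665 0.3144 0.2479] S [ 0.0005 -0.1392  0.2479] phi -101.2 F [-0.7 -0.5 -0.5] op 0.0567 q [ 0.39  0.56  1.11 -0.    1.47  2.15]
```

>>> move_arm(
  increments=[
    [0,0,0,0],
    [0,0,0,0],
    [0,0,0,0],
    [0,0,0,0],
    [0,0,0,0],
  ],
)

```text
time: 4.12
tool_pos: [0.5663, 0.3143, 0.2472]
tool_rot: [1.273, 1.571, -2.064]
contact_force: [-0.3, -0.6, -0.3]
opening: 0.0188
```

```bash
python3 -c "
from h import *
st()"
```

```text
t4.12 pos [0.5663 0.3143 0.2472] S [ 0.0004 -0.1393  0.2472] phi -101.2 F [-0.3 -0.6 -0.3] op 0.0188 q [ 0.39  0.56  1.11 -0.    1.47  2.15]
```

>>> move_arm(
  increments=[
    [-0.02,0,0,0],
    [-0.04,0,0,0],
    [-0.06,0,0,0],
    [-0.08,0,0,0],
    [-0.1,0,0,0],
  ],
)

```text
time: 4.75
tool_pos: [0.5661, 0.3143, 0.2818]
tool_rot: [0.552, 1.563, -2.785]
contact_force: [4.6, 1.8, -10.8]
opening: 0.0182
```

>>> move_arm(
  increments=[
    [-0.02,0,0,0],
    [-0.04,0,0,0],
    [-0.06,0,0,0],
    [-0.08,0,0,0],
    [-0.08,0,0,0],
  ],
)

```text
time: 5.38
tool_pos: [0.5662, 0.3143, 0.3163]
tool_rot: [0.57, 1.566, -2.767]
contact_force: [1.7, -0.3, -7.1]
opening: 0.0188
```

```bash
python3 -c "
from h import *
st()"
```

```text
t5.38 pos [0.5662 0.3143 0.3163] S [ 3.000e-04 -1.393e-01  3.163e-01] phi -101.2 F [ 1.7 -0.3 -7.1] op 0.0188 q [0.39 0.55 0.96 0.   1.64 2.15]
```

>>> move_arm(
  increments=[
    [-0.008,0,0,0],
    [-0.015,0,0,0],
    [-0.015,0,0,0],
    [-0.015,0,0,0],
  ],
)

```text
time: 5.88
tool_pos: [0.5663, 0.3143, 0.3262]
tool_rot: [-2.584, 1.569, 0.363]
contact_force: [1.1, 0.8, -4.9]
opening: 0.0186
```

```bash
python3 -c "
from h import *
st()"
```

```text
t5.88 pos [0.5663 0.3143 0.3262] S [ 0.0004 -0.1392  0.3262] phi -101.2 F [ 1.1  0.8 -4.9] op 0.0186 q [ 0.39  0.54  0.94 -0.    1.66  2.15]
```

>>> move_arm(
  increments=[
    [0.01,0,0,0],
    [0.018,0,0,0],
    [0.018,0,0,0],
  ],
)

```text
time: 6.25
tool_pos: [0.5664, 0.3143, 0.319]
tool_rot: [-2.593, 1.569, 0.354]
contact_force: [0.5, -0.2, 1.7]
opening: 0.0185
```

>>> move_arm(
  increments=[
    [0,0,0,0],
    [0,0,0,0],
    [0,0,0,0],
    [0,0,0,0],
  ],
  gripper=0.3,
)

```text
time: 6.75
tool_pos: [0.5664, 0.3142, 0.318]
tool_rot: [1.007, 1.571, -2.33]
contact_force: [-0.7, -0.1, 0.2]
opening: 0.0543
```

```bash
python3 -c "
from h import *
st()
a=robot.read_camera('side')[:,:,::-1];crop(a,220,100,460,280,3.3,'pics/d_s.png')
"
```

```text
t6.75 pos [0.5664 0.3142 0.318 ] S [ 0.0004 -0.1393  0.318 ] phi -101.2 F [-0.7 -0.1  0.2] op 0.0543 q [ 0.39  0.54  0.96 -0.    1.64  2.15]
```

View pics/d_s.png

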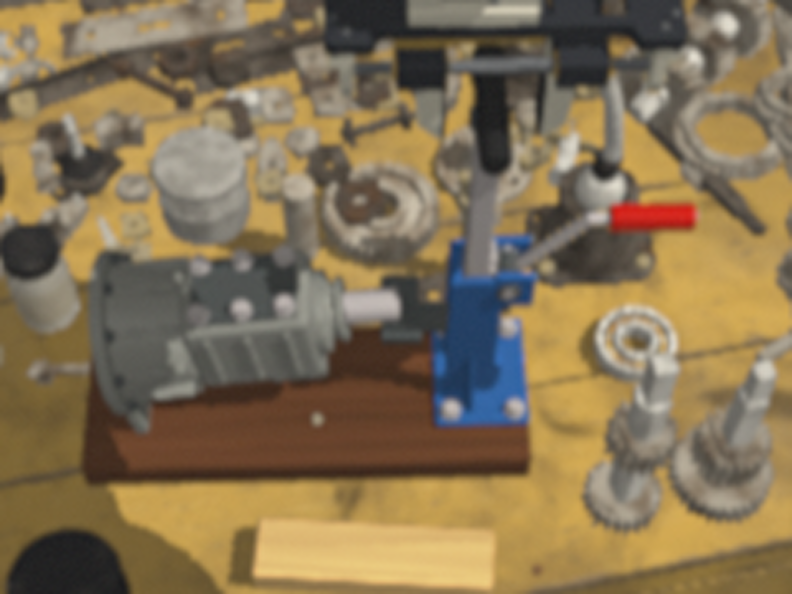

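>>> move_arm(
  increments=[
    [-0.07,0,0,0],
    [-0.14,0,0,0],
    [-0.14,0,0.1,0],
  ],
  gripper=0,
)

```text
time: 7.18
tool_pos: [0.5292, 0.3218, 0.3753]
tool_rot: [-2.634, 1.567, 0.31]
contact_force: [-0.6, -0.1, -0.6]
opening: 0.0879
```

```bash
python3 -c "
from h import *
st()
ey=np.array([.28,.96,0]);g=np.array([.4325,.414,0])-ey/np.linalg.norm(ey)*.053
print(g)
inc([g[0],g[1],.16],-16.2)
a=robot.read_camera('side')[:,:,::-1];crop(a,240,170,380,240,5.6,'pics/e_s.png')
a=robot.read_camera('top')[:,:,::-1];crop(a,220,130,370,250,5.2,'pics/e_t.png')
"
```

```text
t7.17 pos [0.5292 0.3218 0.3753] S [-0.0375 -0.1392  0.3753] phi -101.3 F [-0.6 -0.1 -0.6] op 0.0879 q [ 0.42  0.47  0.92 -0.    1.74  2.19]
[0.41766 0.36312 0.     ]
inc [ 0.537 -0.045  0.296] -1.419 rows>= 3.9 8.0
```

View pics/e_s.png

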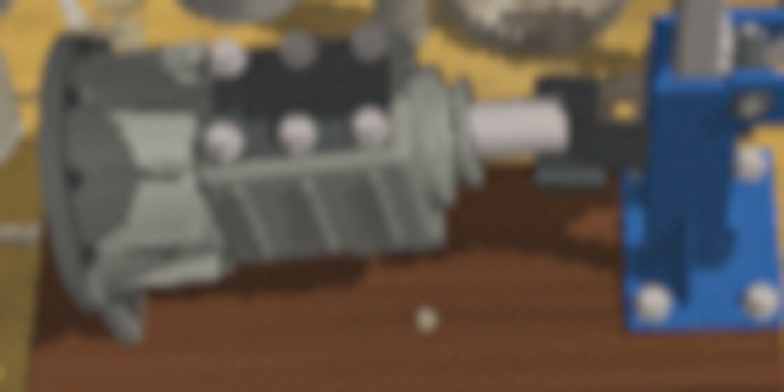

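View pics/e_t.png

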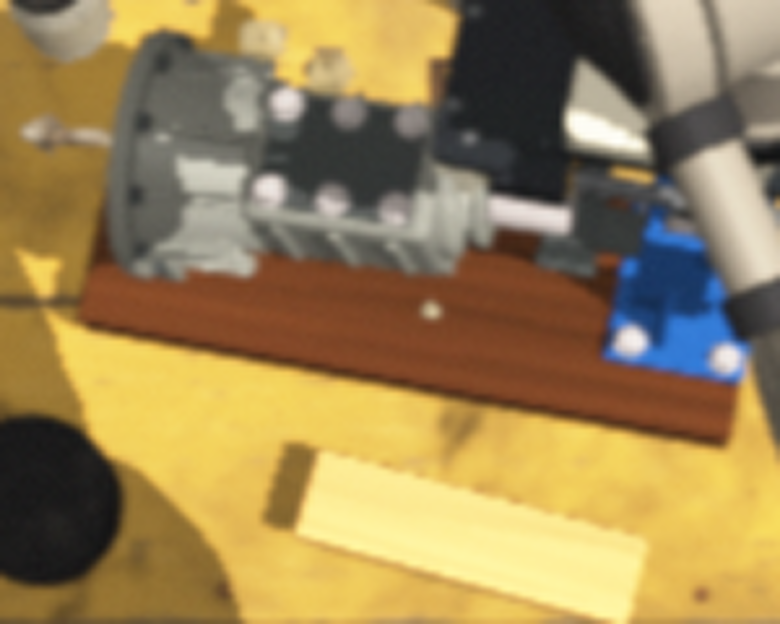

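Run:
```python
from h import *
np.set_printoptions(precision=4,suppress=True)
def sx(n,u,v,x):
    p=P(n);c=S(-p["R"].T@p["t"]);d=RS.T@p["R"].T@np.array([(u-p["cx"])/p["fx"],(v-p["cy"])/p["fy"],1])
    return c+d*(x-c[0])/d[0]
s=lambda x,y:("side",240+x/5.6-.4,170+y/5.6-.4)
t=lambda x,y:("top",220+x/5.2-.4,130+y/5.2-.4)
print("now cham R bottom",sx(*s(441,248),-.033),sx(*t(432,272),-.033),"L",sx(*s(228,262),-.033),"fl bottom",sx(*s(135,335),-.04),"fl left",sx(*s(45,180),-.055))
s0=lambda x,y:("side",220+x/3.3-.35,130+y/3.3-.35)
print("init cham R bottom",sx(*s0(338,306),-.033),"L",sx(*s0(243,300),-.033),"flange",sx(*s0(145,330),-.02),sx(*s0(140,240),-.06))
print("stub end now",S(tri([s(567,125),t(570,212)])),"toe L",S(tri([s(540,175),t(545,260)])))
print("bolts",[S(tri([s(*a),t(*b)])) for a,b in(((225,142),(268,188)),((297,133),(332,199)),((370,126),(396,208)),((228,57),(287,103)),((298,48),(348,112)),((368,42),(411,121)))])
```

```text
now cham R bottom [-0.033  -0.0339  0.0769] [-0.033  -0.0258  0.0869] L [-0.033   0.0584  0.0673] fl bottom [-0.04    0.1057  0.0151] fl left [-0.055   0.1172  0.1712]
init cham R bottom [-0.033  -0.0416  0.0349] L [-0.033   0.0289  0.046 ] flange [-0.02    0.113  -0.0233] [-0.06    0.0846  0.1758]
stub end now [ 0.0005 -0.0872  0.1206] toe L [-0.0242 -0.0778  0.1204]
bolts [array([-0.0211,  0.0521,  0.1444]), array([-0.0224,  0.0215,  0.1523]), array([-0.0216, -0.0083,  0.1555]), array([0.0203, 0.0524, 0.1454]), array([0.0197, 0.0228, 0.152 ]), array([ 0.0204, -0.0066,  0.1545])]
```

Run:
```python
from h import *
np.set_printoptions(precision=4,suppress=True)
t=lambda x,y:("top",220+x/5.2-.4,130+y/5.2-.4)
c=[bp(*t(*q),.03)[:2] for q in((320,450),(296,535),(648,541),(628,622))]
print(c,np.mean(c,0)); d=(c[0]+c[1]-c[2]-c[3])/2;print(np.linalg.norm(d),np.degrees(np.arctan2(d[1],d[0])))
w=(c[0]-c[1]+c[2]-c[3])/2;print(np.linalg.norm(w),np.degrees(np.arctan2(w[1],w[0])))
```

```text
[array([0.4778, 0.4889]), array([0.4353, 0.5003]), array([0.4322, 0.3263]), array([0.3922, 0.3366])] [0.4344 0.413 ]
0.16912356557612393 74.78885367348948
0.04266027301849224 -14.675750522196456
```

>>> move_arm(
  increments=[
    [0,-0.01,0.08,-0.17],
    [0.05,-0.02,0.16,-0.34],
    [0.15,-0.03,0.24,-0.51],
    [0.25,-0.045,0.296,-0.68],
    [0.3,-0.045,0.296,-0.85],
  ],
)

```text
time: 7.9
tool_pos: [0.4126, 0.3629, 0.2521]
tool_rot: [-0.134, 1.568, -2.573]
contact_force: [0.2, 0.1, 0.0]
opening: 0.0915
```

```bash
python3 -c "
from h import *
st()
inc([.417,.363,.16],-16.2)
"
```

```text
t7.90 pos [0.4126 0.3629 0.2521] S [-0.1599 -0.1215  0.2521] phi -49.7 F [0.2 0.1 0. ] op 0.0915 q [0.58 0.37 1.41 0.   1.36 1.45]
inc [ 0.23   0.007 -0.009] -0.559 rows>= 1.5 3.1
```

>>> move_arm(
  increments=[
    [0.08,0.014,-0.013,-0.17],
    [0.17,0.014,-0.013,-0.34],
    [0.25,0.014,-0.013,-0.51],
    [0.33,0.014,-0.013,-0.578],
    [0.35,0.014,-0.013,-0.578],
  ],
)

```text
time: 8.52
tool_pos: [0.4213, 0.361, 0.1121]
tool_rot: [-0.681, 1.567, -2.523]
contact_force: [-0.2, 0.8, 0.1]
opening: 0.092
```

```bash
python3 -c "
from h import *
st()
inc([.4203,.3618,.006],-15)
s=robot.observe()
cv2.imwrite('pics/f_w.png',robot.read_camera('wrist')[:,:,::-1])
a=robot.read_camera('side')[:,:,::-1];crop(a,220,130,460,310,3.3,'pics/f_s.png')
"
```

```text
t8.53 pos [0.4213 0.361  0.1121] S [-0.1509 -0.1216  0.1121] phi -15.6 F [-0.2  0.8  0.1] op 0.0920 q [ 0.57  0.51  1.59 -0.    1.04  0.84]
inc [ 0.265 -0.002 -0.002] -0.009 rows>= 1.7 0.1
```

View pics/f_w.png

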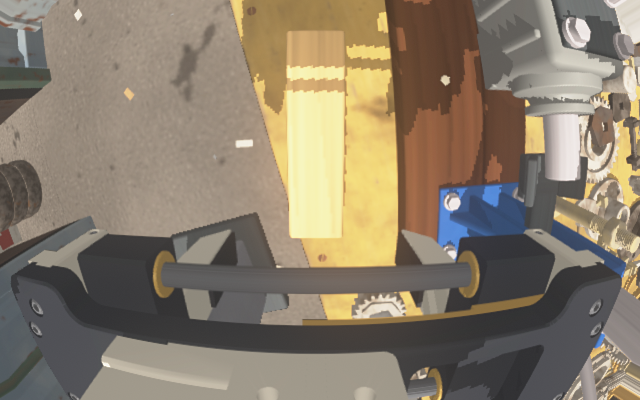

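View pics/f_s.png

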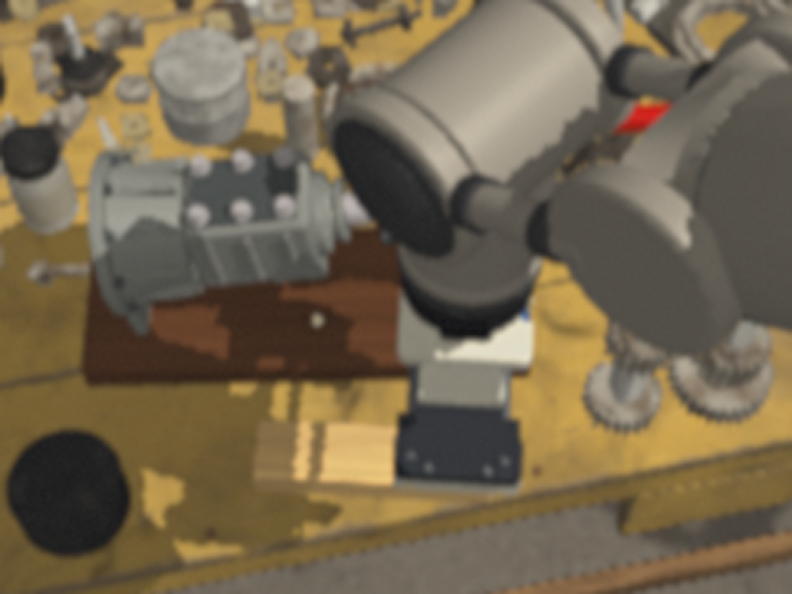

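```bash
python3 -c "
from h import *
s=robot.observe()
print(wbp(s,316,238,.03),wbp(s,317,30,.03))
"
```

```text
[0.41444702 0.33271833 0.03      ] [0.46071545 0.49597422 0.03      ]
```

>>> move_arm(
  increments=[
    [0.1,-0.002,-0.002,-0.009],
    [0.18,-0.002,-0.002,-0.009],
    [0.23,-0.002,-0.002,-0.009],
    [0.23,-0.002,-0.002,-0.009],
  ],
)

```text
time: 9.12
tool_pos: [0.4216, 0.3627, 0.0222]
tool_rot: [-0.596, 1.57, -2.429]
contact_force: [-0.6, 0.4, 0.0]
opening: 0.0919
```

```bash
python3 -c "
from h import *
st()
inc([.4203,.3618,.006],-15)
"
```

```text
t9.12 pos [0.4216 0.3627 0.0222] S [-0.151  -0.1199  0.0222] phi -15.0 F [-0.6  0.4  0. ] op 0.0919 q [ 0.57  0.64  1.67 -0.    0.83  0.83]
inc [ 0.04  -0.003  0.003] -0.0 rows>= 0.3 0.0
```

>>> move_arm(
  increments=[
    [0.02,0,0,0],
    [0.037,0,0,0],
    [0.037,0,0,0],
  ],
)

```text
time: 9.5
tool_pos: [0.4214, 0.3626, 0.0073]
tool_rot: [-0.28, 1.571, -2.112]
contact_force: [-0.4, 0.2, 0.2]
opening: 0.0915
```

>>> move_arm(
  increments=[
    [0,0,0,0],
    [0,0,0,0],
    [0,0,0,0],
    [0,0,0,0],
    [0,0,0,0],
  ],
  gripper=1,
  squeeze=45,
)

```text
time: 10.12
tool_pos: [0.4215, 0.3627, 0.0073]
tool_rot: [0.953, 1.571, -0.879]
contact_force: [0.2, 0.4, 0.0]
opening: 0.0463
```

>>> move_arm(
  increments=[
    [0,0,0,0],
    [0,0,0,0],
    [0,0,0,0],
  ],
)

```text
time: 10.5
tool_pos: [0.4215, 0.3627, 0.0073]
tool_rot: [1.083, 1.571, -0.749]
contact_force: [0.7, -0.8, 0.9]
opening: 0.0448
```

```bash
python3 -c "
from h import *
st()
"
```

```text
t10.50 pos [0.4215 0.3627 0.0073] S [-0.1511 -0.1199  0.0073] phi -15.0 F [ 0.7 -0.8  0.9] op 0.0448 q [ 0.57  0.66  1.68 -0.    0.8   0.83]
```

```bash
python3 -c "
from h import *
print(W(-.215,-.02,.085));inc(W(-.215,-.02,.085),-101.2)
inc([.40,.40,.085])
"
```

```text
[0.37820995 0.47314128 0.085     ]
inc [-0.194 -0.176 -0.239] 1.437 rows>= 2.3 8.1
inc [-0.194 -0.076 -0.076] 0 rows>= 1.4 0.0
```

>>> move_arm(
  increments=[
    [-0.07,0,0,0],
    [-0.14,-0.02,0,0],
    [-0.194,-0.07,-0.06,0.1],
    [-0.194,-0.12,-0.12,0.25],
    [-0.194,-0.15,-0.18,0.4],
  ],
)

```text
time: 11.12
tool_pos: [0.3811, 0.4484, 0.0849]
tool_rot: [-0.104, 1.57, -2.359]
contact_force: [0.1, 0.5, -2.4]
opening: 0.0447
```

```bash
python3 -c "
from h import *
st()
inc(W(-.215,-.02,.085),-101.2)
"
```

```text
t11.12 pos [0.3811 0.4484 0.0849] S [-0.2074 -0.0438  0.0849] phi -39.2 F [ 0.1  0.5 -2.4] op 0.0447 q [ 0.74  0.6   1.52 -0.    1.02  1.42]
inc [-0.    -0.045 -0.043] 1.033 rows>= 0.4 5.8
```

>>> move_arm(
  increments=[
    [0,-0.02,-0.02,0.17],
    [0,-0.045,-0.043,0.34],
    [0,-0.045,-0.043,0.51],
    [0,-0.045,-0.043,0.68],
    [0,-0.045,-0.043,0.85],
  ],
)

```text
time: 11.75
tool_pos: [0.3784, 0.4721, 0.0842]
tool_rot: [0.75, 1.569, -2.397]
contact_force: [0.6, 0.3, -2.1]
opening: 0.0447
```

```bash
python3 -c "
from h import *
st()
inc(W(-.215,-.02,.085),-101.2)
"
```

```text
t11.75 pos [0.3784 0.4721 0.0842] S [-0.2146 -0.021   0.0842] phi -90.3 F [ 0.6  0.3 -2.1] op 0.0447 q [0.77 0.62 1.47 0.   1.05 2.34]
inc [-0.002 -0.003  0.   ] 0.182 rows>= 0.0 1.0
```

>>> move_arm(
  increments=[
    [0,-0.002,0,0.18],
    [0.05,-0.002,0,0.182],
    [0.1,-0.002,0,0.182],
    [0.1,-0.002,0,0.182],
  ],
)

```text
time: 12.25
tool_pos: [0.3776, 0.4721, 0.0429]
tool_rot: [0.959, 1.566, -2.372]
contact_force: [0.2, 0.5, -0.9]
opening: 0.0444
```

```bash
python3 -c "
from h import *
st()
inc(W(-.1,-.02,.042),-101.2)
a=robot.read_camera('side')[:,:,::-1];crop(a,220,140,390,290,4.5,'pics/g_s.png')
a=robot.read_camera('top')[:,:,::-1];crop(a,220,130,370,250,5.2,'pics/g_t.png')
"
```

```text
t12.25 pos [0.3776 0.4721 0.0429] S [-0.2153 -0.0212  0.0429] phi -100.9 F [ 0.2  0.5 -0.9] op 0.0444 q [0.77 0.68 1.51 0.   0.96 2.53]
inc [ 0.001 -0.001 -0.288] 0.005 rows>= 1.8 0.0
```

View pics/g_s.png

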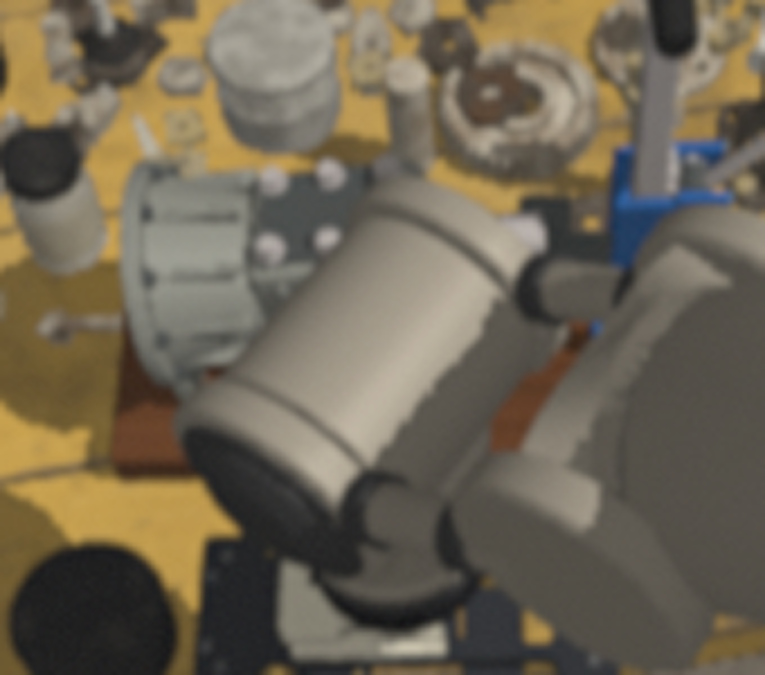

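View pics/g_t.png

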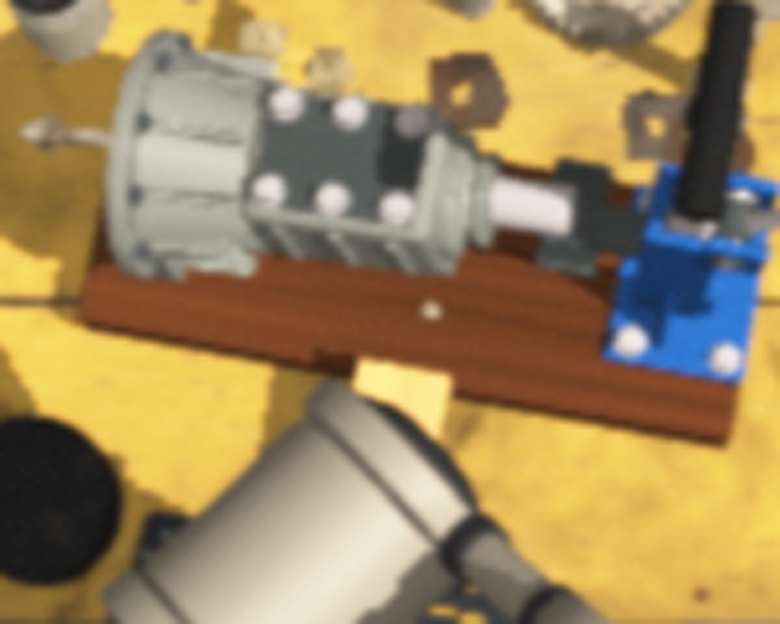

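```bash
python3 -c "
from h import *
t=lambda x,y:('top',220+x/5.2-.4,130+y/5.2-.4)
for q in ((357,361),(453,376)): print(S(bp(*t(*q),.0655)))
s=robot.observe()
cv2.imwrite('pics/g_w.png',robot.read_camera('wrist')[:,:,::-1])
"
```

```text
[-0.07896788  0.00271026  0.0655    ]
[-0.07720816 -0.04463849  0.0655    ]
```

View pics/g_w.png

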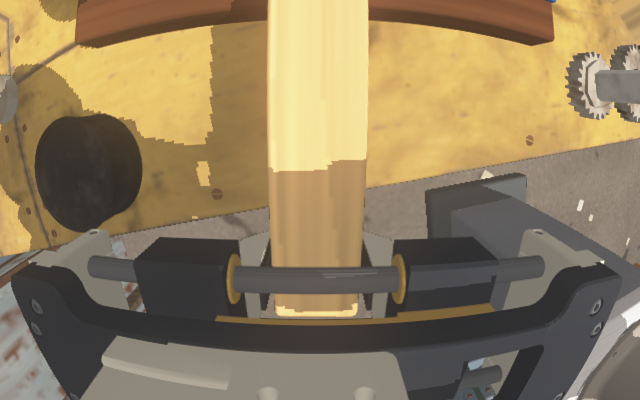

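>>> move_arm(
  increments=[
    [0.004,0,-0.05,0.005],
    [0.004,0,-0.1,0.005],
    [0.004,0,-0.14,0.005],
    [0.004,0,-0.18,0.005],
    [0.004,0,-0.21,0.005],
  ],
)

```text
time: 13.02
tool_pos: [0.4627, 0.457, 0.0432]
tool_rot: [1.968, 1.571, -1.37]
contact_force: [0.2, 0.5, -3.1]
opening: 0.0444
```

```bash
python3 -c "
from h import *
st()
inc(W(-.099,-.021,.041),-101.2)
"
```

```text
t13.03 pos [0.4627 0.457  0.0432] S [-0.129  -0.0195  0.0432] phi -101.2 F [ 0.2  0.5 -3.1] op 0.0444 q [ 0.66  0.74  1.36 -0.    1.03  2.43]
inc [ 0.005  0.004 -0.075] -0.0 rows>= 0.5 0.0
```

>>> move_arm(
  increments=[
    [0.003,0.004,-0.03,0],
    [0.004,0.004,-0.06,0],
    [0.005,0.004,-0.075,0],
    [0.005,0.004,-0.075,0],
  ],
)

```text
time: 13.52
tool_pos: [0.4908, 0.4499, 0.0412]
tool_rot: [0.951, 1.571, -2.386]
contact_force: [0.2, -0.1, -2.4]
opening: 0.0448
```

```bash
python3 -c "
from h import *
st()
a=robot.read_camera('top')[:,:,::-1];crop(a,220,130,370,250,5.2,'pics/i_t.png')
s=robot.observe()
cv2.imwrite('pics/i_w.png',robot.read_camera('wrist')[:,:,::-1])
"
```

```text
t13.53 pos [0.4908 0.4499 0.0412] S [-0.1    -0.021   0.0412] phi -101.2 F [ 0.2 -0.1 -2.4] op 0.0448 q [ 0.63  0.77  1.31 -0.    1.06  2.39]
```

View pics/i_w.png

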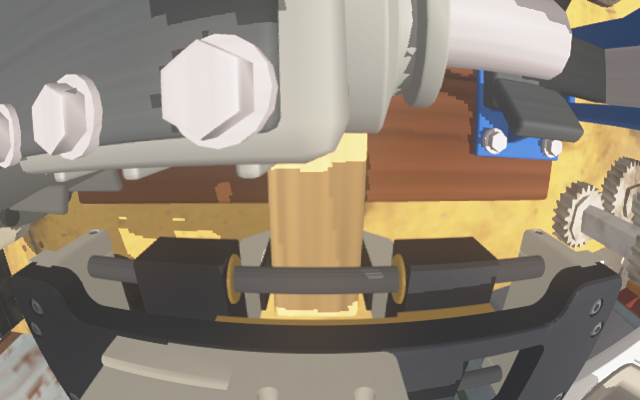

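View pics/i_t.png

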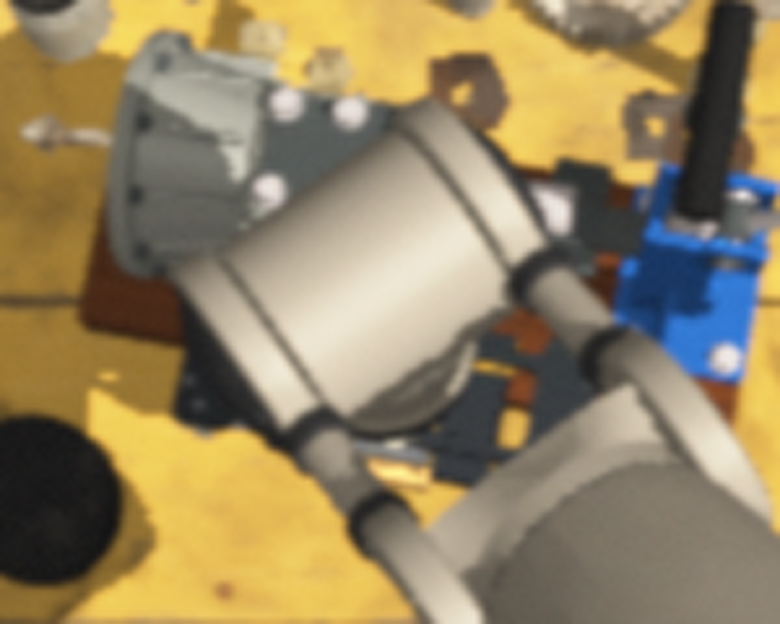

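>>> move_arm(
  increments=[
    [0.005,0,0,0],
    [0.009,0,0,0],
    [0.009,0,0,0],
  ],
)

```text
time: 14.0
tool_pos: [0.4903, 0.4501, 0.0376]
tool_rot: [1.03, 1.571, -2.307]
contact_force: [-0.7, 0.4, -2.8]
opening: 0.0446
```

```bash
python3 -c "
from h import *
st()
"
```

```text
t14.00 pos [0.4903 0.4501 0.0376] S [-0.1006 -0.0209  0.0376] phi -101.2 F [-0.7  0.4 -2.8] op 0.0446 q [ 0.63  0.78  1.31 -0.    1.05  2.39]
```

>>> move_arm(
  increments=[
    [0.002,0,0,0],
    [0.002,0,0,0],
    [0.002,0,0,0],
    [0.002,0,0,0],
    [0.002,0,0,0],
  ],
  gripper=0,
)

```text
time: 14.62
tool_pos: [0.4905, 0.45, 0.0369]
tool_rot: [2.475, 1.571, -0.862]
contact_force: [-0.1, -0.3, 0.1]
opening: 0.0894
```

```bash
python3 -c "
from h import *
st()
inc(W(-.135,-.021,.15))
inc(W(-.135,-.021,.36))
"
```

```text
t14.62 pos [0.4905 0.45   0.0369] S [-0.1003 -0.0209  0.0369] phi -101.2 F [-0.1 -0.3  0.1] op 0.0894 q [ 0.63  0.78  1.31 -0.    1.05  2.39]
inc [-0.283  0.     0.087] 0 rows>= 1.9 0.0
inc [-0.808  0.     0.087] 0 rows>= 5.2 0.0
```

Raise slightly while backing off from the casing, then up.

>>> move_arm(
  increments=[
    [-0.08,0,0.01,0],
    [-0.18,0,0.07,0],
    [-0.32,0,0.09,0],
    [-0.46,0,0.1,0],
    [-0.6,0,0.1,0],
  ],
)

```text
time: 15.25
tool_pos: [0.4507, 0.4577, 0.279]
tool_rot: [-2.451, 1.57, 0.496]
contact_force: [0.4, 0.2, -0.7]
opening: 0.0916
```

>>> move_arm(
  increments=[
    [-0.1,0.05,0,-0.17],
    [-0.2,0.15,0,-0.34],
    [-0.2,0.25,-0.05,-0.51],
    [-0.2,0.35,-0.05,-0.68],
    [-0.2,0.45,-0.05,-0.85],
  ],
)

```text
time: 15.88
tool_pos: [0.4357, 0.2759, 0.3569]
tool_rot: [2.229, 1.57, -0.212]
contact_force: [0.4, -0.1, 0.3]
opening: 0.0919
```

```bash
python3 -c "
from h import *
st()
inc(W(0,-.26,.30),-11.2)
a=robot.read_camera('side')[:,:,::-1];crop(a,220,110,400,270,4.4,'pics/j_s.png')
a=robot.read_camera('top')[:,:,::-1];crop(a,220,110,420,250,4,'pics/j_t.png')
"
```

```text
t15.88 pos [0.4357 0.2759 0.3569] S [-0.1203 -0.2023  0.3569] phi -49.9 F [ 0.4 -0.1  0.3] op 0.0919 q [ 0.42  0.26  1.29 -0.    1.59  1.29]
inc [ 0.142  0.325 -0.075] -0.644 rows>= 2.3 3.6
```

View pics/j_s.png

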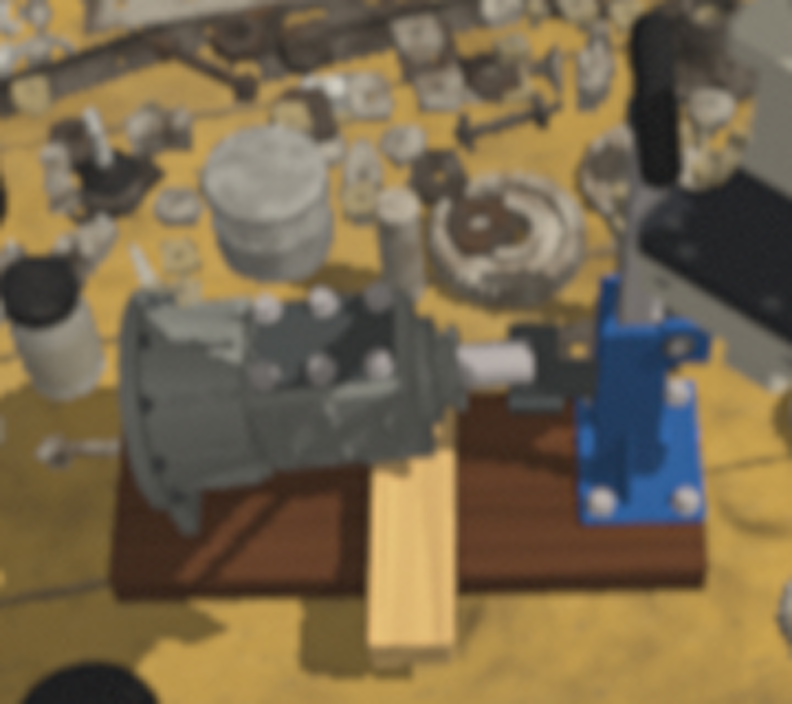

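View pics/j_t.png

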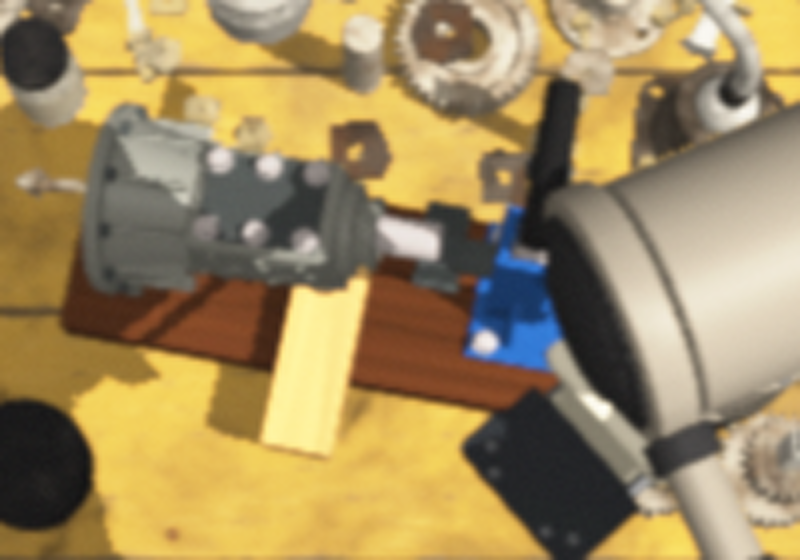

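```bash
python3 -c "
from h import *
np.set_printoptions(precision=4,suppress=True)
t=lambda x,y:('top',220+x/4-.4,110+y/4-.4)
s=lambda x,y:('side',220+x/4.4-.4,110+y/4.4-.4)
for q in ((262,443),(330,457),(288,292),(368,280)): print(S(bp(*t(*q),.06)))
for q in ((369,646),(456,650),(371,470),(457,440)): print(S(bp(*s(*q),.06)))
print('cham corner',S(bp(*s(436,450),.0765)),S(bp(*t(348,288),.0765)))
"
```

```text
[-0.1332 -0.0001  0.06  ]
[-0.1336 -0.044   0.06  ]
[-0.0344  0.0035  0.06  ]
[-0.0168 -0.0452  0.06  ]
[-0.1361  0.0004  0.06  ]
[-0.139  -0.0452  0.06  ]
[-0.0297  0.0019  0.06  ]
[-0.0111 -0.0457  0.06  ]
cham corner [-0.0272 -0.0347  0.0765] [-0.028  -0.0347  0.0765]
```

```bash
python3 -c "
from h import *
inc(W(-.118,-.021,.28),-101.2)
inc(W(-.118,-.021,.10),-101.2)
"
```

```text
inc [ 0.194 -0.283 -0.359] 0.851 rows>= 3.2 4.8
inc [ 0.644 -0.283 -0.359] 0.851 rows>= 5.1 4.8
```

>>> move_arm(
  increments=[
    [0,-0.09,-0.12,0.17],
    [0.1,-0.19,-0.24,0.34],
    [0.25,-0.283,-0.359,0.51],
    [0.4,-0.283,-0.359,0.68],
    [0.5,-0.283,-0.359,0.851],
  ],
)

```text
time: 16.6
tool_pos: [0.4734, 0.4582, 0.156]
tool_rot: [-1.988, 1.57, 0.951]
contact_force: [0.6, 0.1, 0.1]
opening: 0.0918
```

```bash
python3 -c "
from h import *
st()
inc(W(-.118,-.021,.038),-101.2)
"
```

```text
t16.60 pos [0.4734 0.4582 0.156 ] S [-0.1187 -0.0162  0.156 ] phi -101.6 F [0.6 0.1 0.1] op 0.0918 q [0.65 0.64 1.22 0.   1.28 2.43]
inc [ 0.295  0.012 -0.002] -0.007 rows>= 1.9 0.0
```

>>> move_arm(
  increments=[
    [0.1,0.012,0,0],
    [0.2,0.012,0,0],
    [0.27,0.012,0,0],
    [0.295,0.012,0,0],
    [0.295,0.012,0,0],
  ],
)

```text
time: 17.23
tool_pos: [0.4727, 0.4517, 0.0401]
tool_rot: [0.824, 1.57, -2.514]
contact_force: [-0.9, -0.8, 0.8]
opening: 0.0917
```

```bash
python3 -c "
from h import *
st()
"
```

```text
t17.23 pos [0.4727 0.4517 0.0401] S [-0.1181 -0.0226  0.0401] phi -101.3 F [-0.9 -0.8  0.8] op 0.0917 q [0.65 0.75 1.35 0.   1.04 2.41]
```

>>> move_arm(
  increments=[
    [0,-0.004,0,0.001],
    [0,-0.004,0,0.001],
    [0,-0.004,0,0.001],
    [0,-0.004,0,0.001],
    [0,-0.004,0,0.001],
  ],
  gripper=1,
  squeeze=25,
)

```text
time: 17.85
tool_pos: [0.4732, 0.4528, 0.0404]
tool_rot: [-2.863, 1.571, 0.082]
contact_force: [-0.6, 0.1, -0.2]
opening: 0.0464
```

>>> move_arm(
  increments=[
    [0,0,0,0],
    [0,0,0,0],
    [0,-0.001,-0.006,0],
    [0,-0.003,-0.014,0],
    [0,-0.003,-0.014,0],
  ],
)

```text
time: 18.48
tool_pos: [0.4792, 0.4531, 0.0403]
tool_rot: [-2.52, 1.57, 0.424]
contact_force: [-1.0, 0.5, 2.3]
opening: 0.0447
```

```bash
python3 -c "
from h import *
st()
"
```

```text
t18.48 pos [0.4792 0.4531 0.0403] S [-0.112  -0.0201  0.0403] phi -101.3 F [-1.   0.5  2.3] op 0.0447 q [ 0.64  0.76  1.33 -0.    1.05  2.41]
```

Moved +6 mm, centred at ey −0.020. Release, back off, go to lever.

>>> move_arm(
  increments=[
    [0,0,0,0],
    [0,0,0,0],
    [0,0,0,0],
    [0,0,0,0],
    [0,0,0,0],
  ],
  gripper=0,
)

```text
time: 19.1
tool_pos: [0.4789, 0.453, 0.0403]
tool_rot: [2.691, 1.571, -0.648]
contact_force: [-0.0, 0.5, 0.8]
opening: 0.0892
```

>>> move_arm(
  increments=[
    [-0.08,0,0.01,0],
    [-0.18,0,0.04,0],
    [-0.32,0,0.07,0],
    [-0.46,0,0.07,0],
    [-0.6,0,0.07,0],
  ],
)

```text
time: 19.73
tool_pos: [0.451, 0.4584, 0.2823]
tool_rot: [-2.617, 1.57, 0.327]
contact_force: [1.5, 0.5, -0.7]
opening: 0.0917
```

>>> move_arm(
  increments=[
    [-0.1,0.05,0,-0.17],
    [-0.2,0.15,0,-0.34],
    [-0.2,0.25,0,-0.51],
    [-0.2,0.4,0,-0.68],
    [-0.2,0.53,0,-0.85],
  ],
)

```text
time: 20.35
tool_pos: [0.4091, 0.2488, 0.3604]
tool_rot: [2.13, 1.57, -0.313]
contact_force: [0.6, -0.1, 0.3]
opening: 0.0921
```

```bash
python3 -c "
from h import *
st()
np.set_printoptions(precision=4,suppress=True)
inc(W(0,-.262,.30),-11.2)
a=robot.read_camera('side')[:,:,::-1];crop(a,220,110,460,270,3.3,'pics/k_s.png')
a=robot.read_camera('top')[:,:,::-1];crop(a,220,110,440,250,3.6,'pics/k_t.png')
"
```

```text
t20.35 pos [0.4091 0.2488 0.3604] S [-0.1411 -0.234   0.3604] phi -50.0 F [ 0.6 -0.1  0.3] op 0.0921 q [ 0.39  0.18  1.38 -0.    1.58  1.26]
inc [ 0.151  0.319 -0.166] -0.646 rows>= 2.5 3.6
```

View pics/k_s.png

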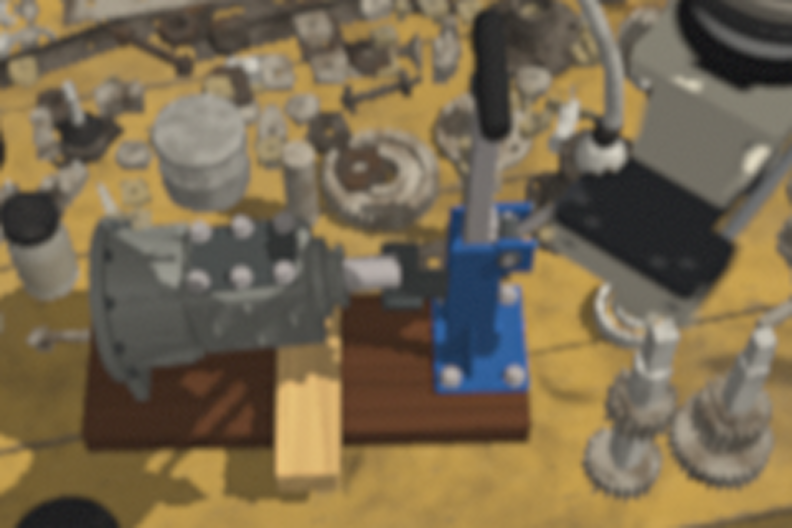

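View pics/k_t.png

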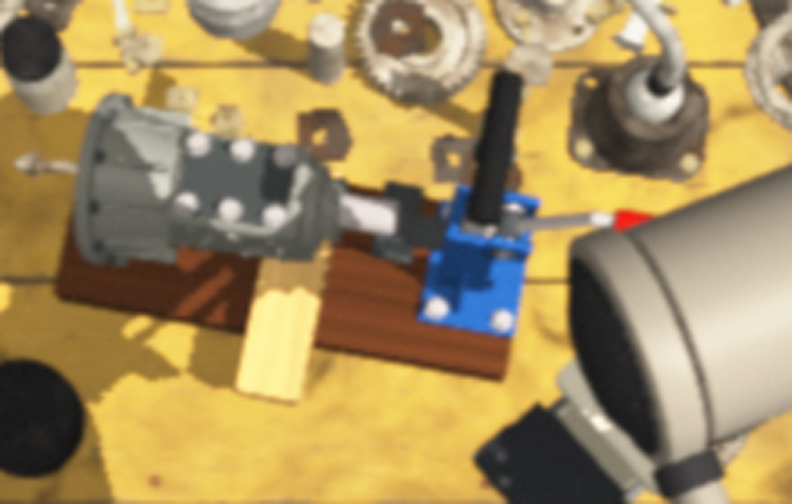

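>>> move_arm(
  increments=[
    [0.03,0.06,-0.1,-0.17],
    [0.06,0.14,-0.166,-0.34],
    [0.1,0.24,-0.166,-0.51],
    [0.151,0.319,-0.166,-0.646],
    [0.151,0.319,-0.166,-0.646],
  ],
)

```text
time: 21.08
tool_pos: [0.543, 0.1936, 0.2975]
tool_rot: [-1.107, 1.567, -2.882]
contact_force: [-0.6, -0.2, 1.4]
opening: 0.0915
```

```bash
python3 -c "
from h import *
st()
np.set_printoptions(precision=4,suppress=True)
inc(W(0,-.262,.208),-11.2)
s=robot.observe()
cv2.imwrite('pics/l_w.png',robot.read_camera('wrist')[:,:,::-1])
print(wr(s,W(0,-.223,.225)),wr(s,W(0,-.279,.225)))
"
```

```text
t21.07 pos [0.543  0.1936 0.2975] S [ 0.0009 -0.2622  0.2975] phi -11.7 F [-0.6 -0.2  1.4] op 0.0915 q [ 0.21  0.4   1.24 -0.    1.5   0.41]
inc [ 0.224 -0.002 -0.001] -0.009 rows>= 1.4 0.1
[314.0925 158.7666] [314.8266 228.4814]
```

View pics/l_w.png

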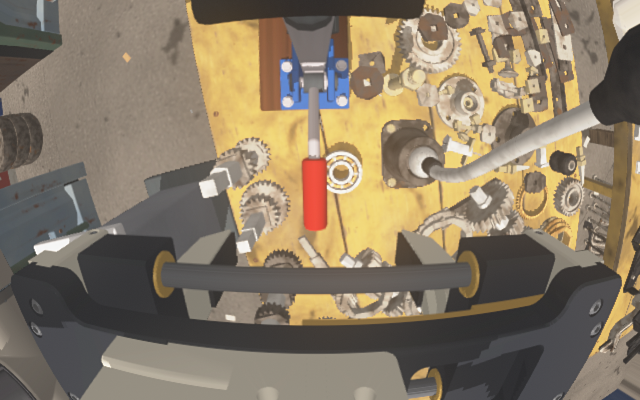

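>>> move_arm(
  increments=[
    [0.1,-0.002,0,-0.009],
    [0.18,-0.002,0,-0.009],
    [0.224,-0.002,0,-0.009],
    [0.224,-0.002,0,-0.009],
  ],
)

```text
time: 21.62
tool_pos: [0.5408, 0.1962, 0.2101]
tool_rot: [-1.397, 1.569, 3.123]
contact_force: [0.1, 1.0, 0.3]
opening: 0.0917
```

>>> move_arm(
  increments=[
    [0,0,0,0],
    [0,0,0,0],
    [0,0,0,0],
    [0,0,0,0],
    [0,0,0,0],
  ],
  gripper=1,
  squeeze=25,
)

```text
time: 22.25
tool_pos: [0.5417, 0.1949, 0.2104]
tool_rot: [1.517, 1.571, -0.246]
contact_force: [-0.1, 0.4, 0.3]
opening: 0.0468
```

>>> move_arm(
  increments=[
    [0,0,0,0],
    [0,0,0,0],
    [0,0,0,0],
    [0,0,0,0],
  ],
)

```text
time: 22.75
tool_pos: [0.5422, 0.1949, 0.2103]
tool_rot: [1.668, 1.57, -0.095]
contact_force: [2.3, -0.5, -1.1]
opening: 0.0179
```

```bash
python3 -c "
from h import *
st()
a=robot.read_camera('top')[:,:,::-1];crop(a,220,80,440,230,3.6,'pics/m_t.png')
a=robot.read_camera('side')[:,:,::-1];crop(a,220,50,460,230,3.3,'pics/m_s.png')
"
```

```text
t22.75 pos [0.5422 0.1949 0.2103] S [-1.000e-04 -2.611e-01  2.103e-01] phi -11.0 F [ 2.3 -0.5 -1.1] op 0.0179 q [ 0.21  0.45  1.41 -0.    1.29  0.4 ]
```

View pics/m_t.png

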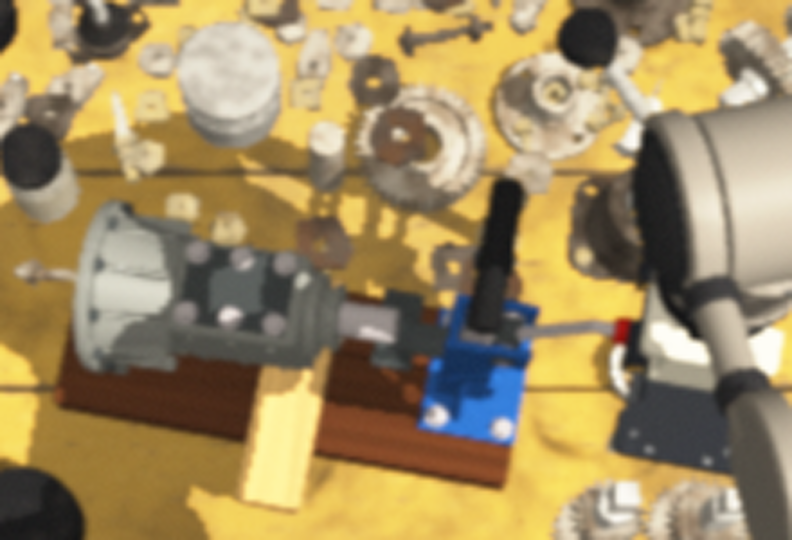

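View pics/m_s.png

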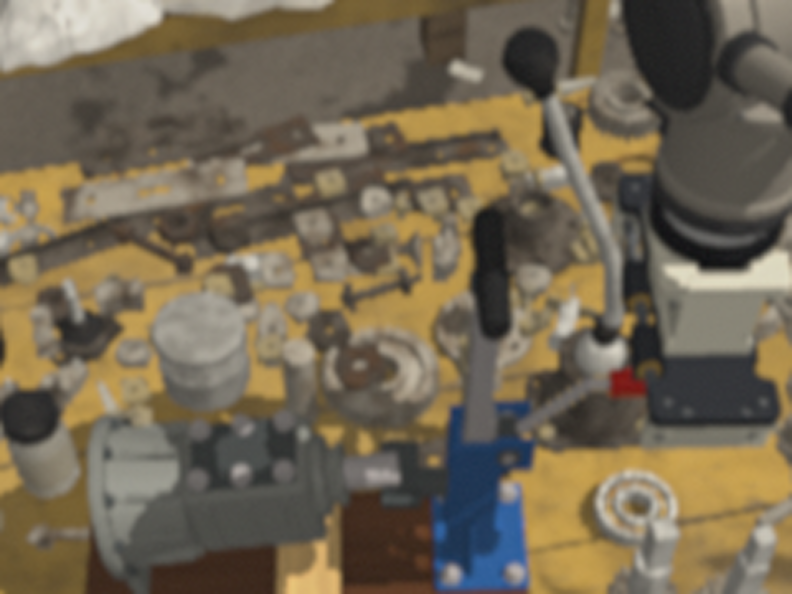

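```bash
python3 -c "
from h import *
np.set_printoptions(precision=4,suppress=True)
T=lambda x,y:('top',220+x/3.6-.4,110+y/3.6-.4)
T2=lambda x,y:('top',220+x/3.6-.4,80+y/3.6-.4)
D=lambda x,y:('side',220+x/3.3-.4,50+y/3.3-.4)
print('ball',S(tri([T(655,92),D(602,352)])))
print('knob',S(tri([T2(588,38),D(532,60)])))
for z in (.15,.2,.25,.3): print(z,S(bp(*D(612,255),z)),S(bp(*D(580,160),z)))
"
```

```text
ball [ 0.1403 -0.2509  0.073 ]
knob [ 0.1146 -0.1663  0.3881]
0.15 [ 0.1728 -0.2521  0.15  ] [ 0.2729 -0.2367  0.15  ]
0.2 [ 0.1284 -0.2409  0.2   ] [ 0.2223 -0.2264  0.2   ]
0.25 [ 0.0839 -0.2296  0.25  ] [ 0.1717 -0.2161  0.25  ]
0.3 [ 0.0394 -0.2184  0.3   ] [ 0.1211 -0.2058  0.3   ]
```

>>> move_arm(
  increments=[
    [-0.012,0,-0.007,0],
    [-0.025,0,-0.015,0],
    [-0.036,0,-0.023,0],
    [-0.048,0,-0.032,0],
    [-0.058,0,-0.042,0],
  ],
)

```text
time: 23.48
tool_pos: [0.5452, 0.2114, 0.2337]
tool_rot: [0.829, 1.57, -0.934]
contact_force: [5.1, -2.1, -3.4]
opening: 0.0181
```

```bash
python3 -c "
from h import *
st()
"
```

```text
t23.48 pos [0.5452 0.2114 0.2337] S [-0.0003 -0.2443  0.2337] phi -11.0 F [ 5.1 -2.1 -3.4] op 0.0181 q [ 0.24  0.45  1.34 -0.    1.35  0.43]
```

>>> move_arm(
  increments=[
    [-0.006,0,-0.005,0],
    [-0.011,0,-0.01,0],
    [-0.011,0,-0.01,0],
    [-0.011,0,-0.01,0],
    [-0.011,0,-0.01,0],
  ],
)

```text
time: 24.1
tool_pos: [0.5459, 0.2153, 0.2378]
tool_rot: [0.941, 1.57, -0.822]
contact_force: [5.9, -0.0, -3.4]
opening: 0.0182
```

>>> move_arm(
  increments=[
    [0,0,0,0],
    [0,0,0,0],
    [0,0,0,0],
    [0,0,0,0],
    [0,0,0,0],
  ],
)

```text
time: 24.72
tool_pos: [0.5459, 0.2153, 0.2378]
tool_rot: [0.873, 1.57, -0.89]
contact_force: [5.9, -1.2, -3.4]
opening: 0.0184
```

>>> move_arm(
  increments=[
    [0,0,0,0],
    [0,0,0,0],
    [0,0,0,0],
    [0,0,0,0],
    [0,0,0,0],
  ],
)

```text
time: 25.35
tool_pos: [0.5459, 0.2153, 0.2378]
tool_rot: [0.858, 1.57, -0.905]
contact_force: [5.5, -0.6, -3.1]
opening: 0.0184
```

```bash
python3 -c "
from h import *
st()
a=robot.read_camera('side')[:,:,::-1];crop(a,220,110,460,290,3.3,'pics/n_s.png')
a=robot.read_camera('top')[:,:,::-1];crop(a,220,110,440,250,3.6,'pics/n_t.png')
st()
"
```

```text
t25.35 pos [0.5459 0.2153 0.2378] S [-0.0004 -0.2404  0.2378] phi -11.0 F [ 5.5 -0.6 -3.1] op 0.0184 q [ 0.25  0.45  1.33 -0.    1.36  0.44]
t25.45 pos [0.5459 0.2152 0.2378] S [-0.0004 -0.2404  0.2378] phi -11.0 F [ 5.3 -1.5 -3.8] op 0.0183 q [ 0.25  0.45  1.33 -0.    1.36  0.44]
```

View pics/n_s.png

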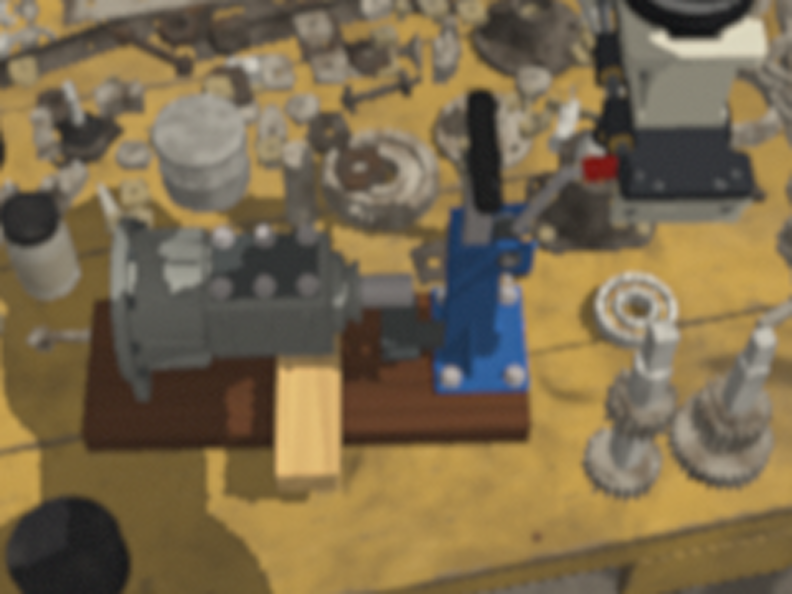

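View pics/n_t.png

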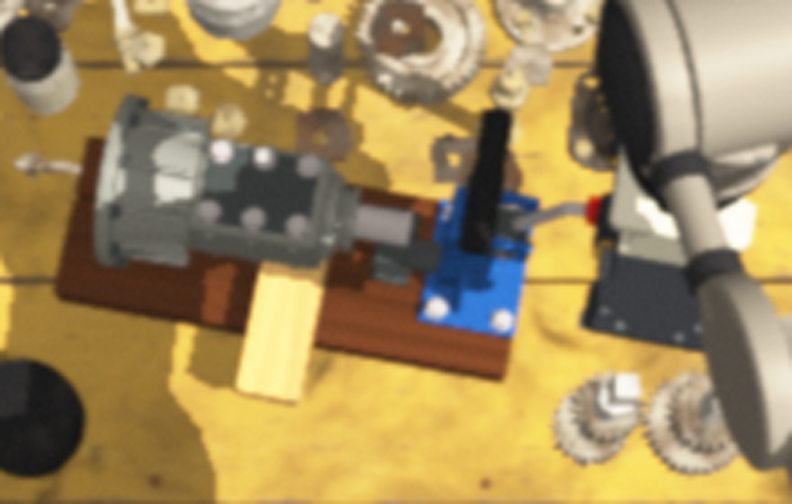

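>>> move_arm(
  increments=[
    [0,0,0,0],
    [0,0,0,0],
    [0,0,0,0],
    [0,0,0,0],
    [0,0,0,0],
  ],
)

```text
time: 26.08
tool_pos: [0.5459, 0.2153, 0.2378]
tool_rot: [0.984, 1.57, -0.779]
contact_force: [6.5, -0.9, -3.1]
opening: 0.0182
```

>>> move_arm(
  increments=[
    [0,0,0,0],
    [0,0,0,0],
    [0,0,0,0],
    [0,0,0,0],
    [0,0,0,0],
  ],
)

```text
time: 26.7
tool_pos: [0.5459, 0.2153, 0.2378]
tool_rot: [0.928, 1.57, -0.835]
contact_force: [5.9, -1.3, -4.2]
opening: 0.0177
```

```bash
python3 -c "
from h import *
st()
np.set_printoptions(precision=4,suppress=True)
b=robot.read_camera('side')[:,:,::-1]
t=robot.read_camera('top')[:,:,::-1]
a=cv2.imread('pics/a_side.png');at=cv2.imread('pics/a_top.png')
f=lambda im:cv2.resize(im,None,fx=6,fy=6,interpolation=cv2.INTER_CUBIC)
cv2.imwrite('pics/o.png',np.hstack([f(a[130:210,340:400]),f(b[130:210,340:400])]))
crop(b,240,150,360,250,6,'pics/o_s.png')
crop(t,230,125,350,225,6,'pics/o_t.png')
"
```

```text
t26.70 pos [0.5459 0.2153 0.2378] S [-0.0004 -0.2404  0.2378] phi -11.0 F [ 5.9 -1.3 -4.2] op 0.0177 q [ 0.25  0.45  1.33 -0.    1.36  0.44]
```

View pics/o.png

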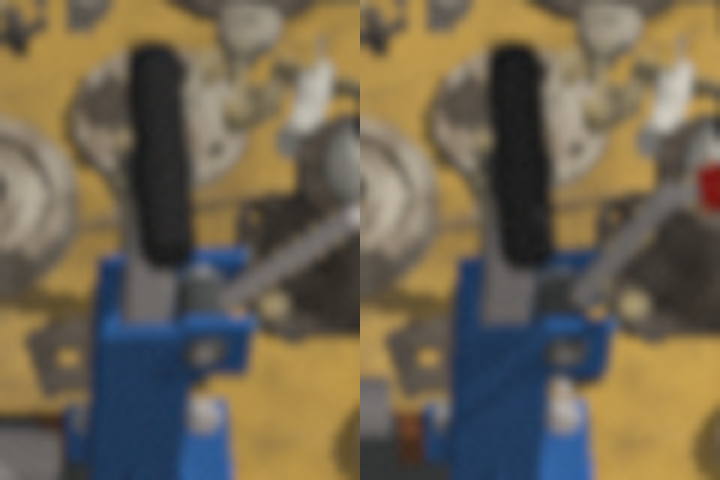

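View pics/o_s.png

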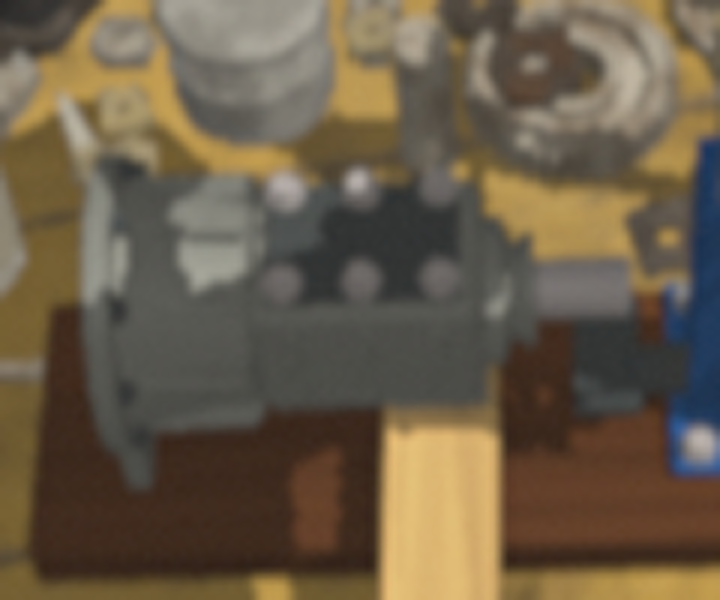

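View pics/o_t.png

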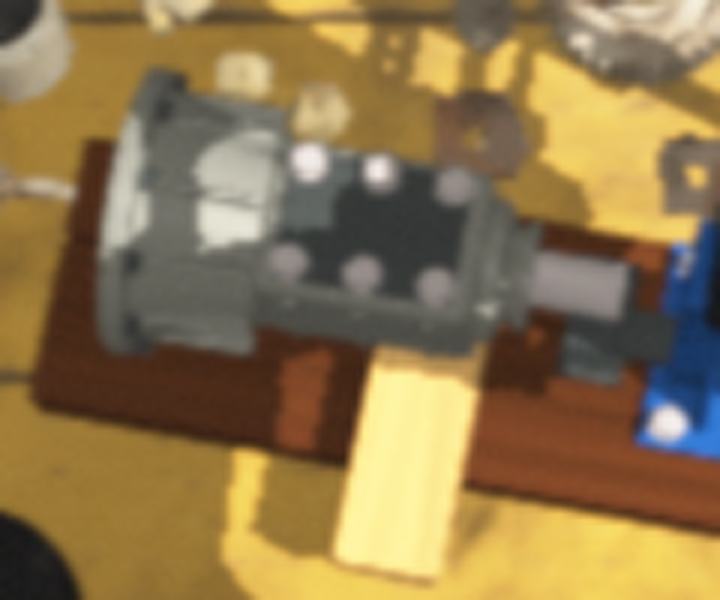

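>>> move_arm(
  increments=[
    [0.015,0,0.011,0],
    [0.03,0,0.022,0],
    [0.044,0,0.034,0],
    [0.058,0,0.044,0],
    [0.068,0,0.05,0],
  ],
)

```text
time: 27.42
tool_pos: [0.5422, 0.1955, 0.2106]
tool_rot: [1.858, 1.57, 0.095]
contact_force: [4.9, -2.0, 5.5]
opening: 0.0186
```

>>> move_arm(
  increments=[
    [0,0,0,0],
    [0,0,0,0],
    [0,0,0,0],
    [0,0,0,0],
    [0,0,0,0],
  ],
  gripper=0,
)

```text
time: 28.05
tool_pos: [0.5417, 0.1958, 0.2106]
tool_rot: [-1.107, 1.57, -2.869]
contact_force: [-0.0, 0.9, -0.4]
opening: 0.0638
```

>>> move_arm(
  increments=[
    [-0.08,0,0,0],
    [-0.18,0,0,0],
    [-0.3,0,0.02,0],
    [-0.35,-0.05,0.1,0],
    [-0.35,-0.1,0.2,0],
  ],
)

```text
time: 28.68
tool_pos: [0.4873, 0.1246, 0.3524]
tool_rot: [1.838, 1.567, 0.076]
contact_force: [0.1, -1.3, -0.2]
opening: 0.0917
```

>>> move_arm(
  increments=[
    [0,-0.1,0.15,0],
    [0,-0.15,0.3,0],
    [0,-0.15,0.4,0],
    [0,-0.15,0.5,0],
    [0,-0.15,0.5,0],
  ],
)

```text
time: 29.3
tool_pos: [0.3897, -0.0619, 0.3509]
tool_rot: [0.725, 1.57, -1.043]
contact_force: [1.0, 0.1, 0.2]
opening: 0.0919
```

```bash
python3 -c "
from h import *
st()
np.set_printoptions(precision=4,suppress=True)
b=robot.read_camera('side')[:,:,::-1]
t=robot.read_camera('top')[:,:,::-1]
crop(b,220,120,460,290,3.3,'pics/p_s.png')
crop(t,200,110,440,260,3.3,'pics/p_t.png')
"
```

```text
t29.30 pos [ 0.3897 -0.0619  0.3509] S [-0.0998 -0.5426  0.3509] phi -11.3 F [1.  0.1 0.2] op 0.0919 q [-0.35  0.02  1.59 -0.    1.53 -0.16]
```

View pics/p_s.png

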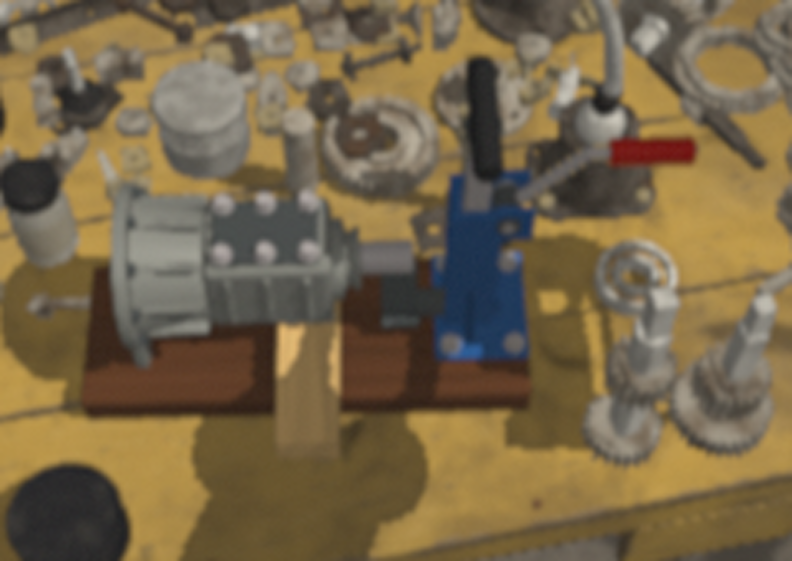

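View pics/p_t.png

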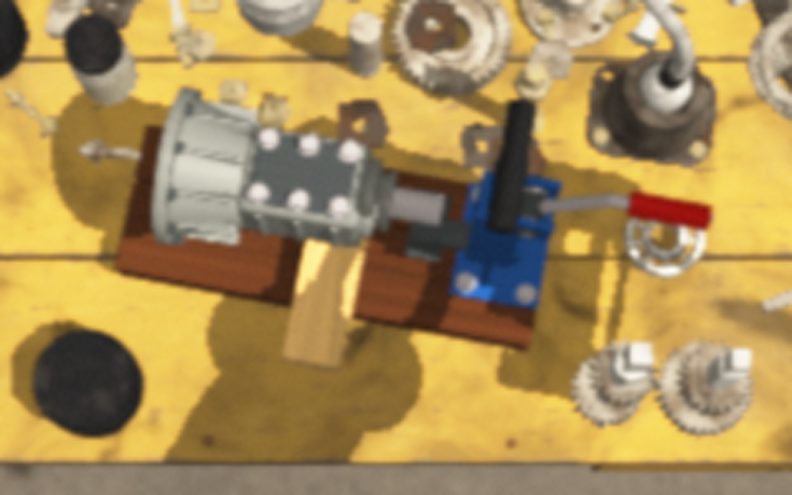

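>>> move_arm(
  increments=[
    [0,0,0,0],
    [0,0,0,0],
    [0,0,0,0],
    [0,0,0,0],
  ],
)

```text
time: 29.9
tool_pos: [0.3903, -0.0597, 0.3507]
tool_rot: [-0.805, 1.571, -2.568]
contact_force: [0.4, -0.3, 0.0]
opening: 0.0917
```

```bash
python3 -c "
from h import *
st()
np.set_printoptions(precision=4,suppress=True)
T=lambda x,y:('top',200+x/3.3-.35,110+y/3.3-.35)
D=lambda x,y:('side',220+x/3.3-.35,120+y/3.3-.35)
for a,b in (((222,253),(259,193)),((265,252),(299,200)),((310,251),(341,206)),((222,205),(269,139)),((265,204),(309,146)),((308,203),(350,152))): print(S(tri([D(*a),T(*b)])))
print('chock outer',S(bp(*T(284,357),.06)),S(bp(*T(340,366),.06)))
print(robot.hand_in())
"
```

```text
t29.90 pos [ 0.3903 -0.0597  0.3507] S [-0.0997 -0.5404  0.3507] phi -11.0 F [ 0.4 -0.3  0. ] op 0.0917 q [-0.35  0.02  1.59 -0.    1.53 -0.16]
[-0.0228  0.0354  0.1408]
[-0.0222  0.0057  0.1404]
[-0.02   -0.0252  0.1374]
[0.0194 0.0373 0.138 ]
[0.02   0.0071 0.1378]
[ 0.022  -0.0233  0.1354]
chock outer [-0.1266 -0.0003  0.06  ] [-0.1251 -0.0438  0.06  ]
the job is handed in; nothing more can be done
None
```

I finished the job and handed it in at about 30 s of the 72 s allowed. No verdict came back.

**What I did**
- I gripped the T-handle and pulled the rail up to the 0.072 m tooth. The rise peaked at about 0.079 m, just under the 0.080 m limit. I then let go and the pawl held the casing.
- I turned the chock crosswise and slid it under the rear pad, then gripped it again to push it about 6 mm further in.
- I lifted the red lever by about 0.3 rad and held it there for more than 3 s. Then I lowered it gently, let go and moved the arm clear.

**Last checks**
- **Rail:** the handle sits in the same place as in the starting side picture, so the rail is home.
- **Pawl:** the lever is back at its starting position.
- **Casing:** it rests on the chock. The cover bolts are level to about 3 mm over 60 mm, the tail end measuring slightly lower; that is within what I can read from the pictures.
- **Chock:** its outer end is 126 mm in front of the stand's origin, so the inner end should be about 44 mm past the middle of the pad. I could not see the inner end directly. The chock's sides line up with where I worked out the pad to be, to within a few mm.
- **Other items:** the grease tin and the bearing look unmoved, and the arm touches nothing.

No check failed.

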